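# Put the hand stamps away in the soak case

### The arm

A 6-joint arm with a two-finger parallel gripper is mounted at the origin on the work surface. World frame = base frame: x ahead of the robot, y to its left, z up, the work surface at z = 0. Lengths are in m, angles in rad, forces in N, time in s.
With the tool pointing down it reaches from about 0.3 to 0.95 m from the base axis. Payload 3.1 kg.
Tool frame: the origin (TCP) lies between the finger pads; the fingertips stand 8 mm ahead of it and the grasp point (between the pads) lies 11 mm behind it; x points along the fingers, y is the direction in which the jaws open and shut, and the axes are right-handed (so a half turn about x gives the same grasp; the last joint's range is limited). The gripper opens to 85 mm and grips with 20 to 120 N. Pads are 22 mm wide; open, the fingers measure 114 mm over their backs; the gripper's body (76 mm by 85 mm) begins 54 mm behind the grasp point. The pads swing forward as they close: fully open they stand 13 mm farther back than shut.
Start: joints at [-1.347, 0.308, 1.634, -0, 1.2, -0.07], TCP at [0.181, -0.598, 0.239] pointing down, gripper open.
Joint ranges: [-3.06, 3.06], [-0.79, 1.96], [0.05, 2.63], [-1.19, 4.34], [0.05, 2.64], [-2.94, 2.94]. Speed limits (rad/s): [2.79, 2.79, 3.14, 3.14, 3.14, 3.14].

### API

Orientations are given as a 3x3 rotation matrix whose columns are the frame's x, y, z axes.
In Python, from cell import arm gives the robot as it stands.
- The arm moves only by the tool step_arm, never from a script. Its argument "increments" is a list of rows, each an object of numbers: "dx", "dy", "dz": the shift along the world's x, y, z in m; "ax", "ay", "az": the turn, a rotation vector about the world's x, y, z in degrees; "jaw": the finger opening in m, from 0 to 0.0854. In form: [{"dx": .., "dy": .., "dz": .., "ax": .., "ay": .., "az": .., "jaw": ..}, ...]. A call has 1 to 10 rows; each row shifts and turns the pose as measured when the row begins; what a row does not reach is not made up. A row lasts 1/8 s, in which the tool goes at most 62.5 mm and 10.7 degrees, less where a joint would pass 70% of its speed; a pose out of reach is approached as far as the arm can. A call with a gripper value outside its range is refused whole. The fingers move at their own pace and stop on an object; "squeeze" is the grip in N (left out, the last holds). Time passes only in rows, so rows that do not move let the fingers close. It gives the time, the measured TCP pose, the force and the opening at its end, in the units of the state.
- arm.sense(): the state, without advancing time (a new reading comes with each control period).
- arm.camera(name): name is "side" or "top"; returns a dict with "img" (420x560x3 uint8, blue, green, red), "fx", "fy", "cx", "cy" (pixels), "pose" (4x4, takes a point from camera to world coordinates). Camera axes: x right, y up, looking along -z (the intrinsics and any distortion apply to the point x, -y, -z); pixel columns grow to the right and rows downward; lengths in m; the calibration is good to about 2 mm. A picture is of the moment at which its call begins. There is no depth.
- arm.sign_off(): hands the job in, once; it reports no verdict.
The state is a dict: "time": time; "joints": joint angles; "joint_vel": joint speeds; "joint_efforts": joint torques, N m; "tcp_pos": TCP position; "orientation": TCP orientation; "ft_force": force on the tool from outside, world axes, zero at the start; "wrist_torque": the same for the moment, N m; "gripper_width": finger opening in m.
Only numpy, scipy, OpenCV 4.12 (cv2) and the standard library are available. Lean on these libraries where they do the work, as an engineer would, in place of code of your own. Each camera call takes 0.05 s, during which the arm holds its last target.

### The job

Clear up the printing bench: stand every hand stamp in the green soak case, handle up, then press the mist bottle's nozzle cap all the way down and let it spring back up, and then close the case's lid and press its free edge down until it clicks past the catch. Lay the ink brush flat inside the wooden tray at any time, and leave the ink tin, the carved plate and the tool pot where they are.

Things in the scene. Friction and masses are not known exactly. Their poses are not given: they have to be found in the camera images.
- stamp1: hand stamp with a red handle: light wood block 46 x 40 x 20 mm (x, y, z) with a black rubber printing face underneath, on it an upright round handle 22 mm in diameter from 20 to 56 mm height. 0.12 kg. Origin: centre of the underside; z up along the handle. Starts standing upright on the bench. May be absent
- stamp2: hand stamp with a blue handle: light wood block 46 x 40 x 20 mm (x, y, z) with a black rubber printing face underneath, on it an upright round handle 22 mm in diameter from 20 to 56 mm height. 0.12 kg. Origin: centre of the underside; z up along the handle. Starts standing upright on the bench. May be absent
- stamp3: hand stamp with a yellow handle: light wood block 46 x 40 x 20 mm (x, y, z) with a black rubber printing face underneath, on it an upright round handle 22 mm in diameter from 20 to 56 mm height. 0.12 kg. Origin: centre of the underside; z up along the handle. Starts standing upright on the bench. May be absent
- stamp4: hand stamp with a dark brown wood handle: light wood block 46 x 40 x 20 mm (x, y, z) with a black rubber printing face underneath, on it an upright round handle 22 mm in diameter from 20 to 56 mm height. 0.12 kg. Origin: centre of the underside; z up along the handle. Starts standing upright on the bench. May be absent
- stamp5: hand stamp with a green handle: light wood block 46 x 40 x 20 mm (x, y, z) with a black rubber printing face underneath, on it an upright round handle 22 mm in diameter from 20 to 56 mm height. 0.12 kg. Origin: centre of the underside; z up along the handle. Starts standing upright on the bench. May be absent
- stamp6: hand stamp with a white handle: light wood block 46 x 40 x 20 mm (x, y, z) with a black rubber printing face underneath, on it an upright round handle 22 mm in diameter from 20 to 56 mm height. 0.12 kg. Origin: centre of the underside; z up along the handle. Starts standing upright on the bench. May be absent
- case: green soak case fixed to the bench, open on top, outside 210 x 180 x 80 mm (x, y, z), walls 5 mm, floor 5 mm thick (inside 200 x 170 mm, floor at z = 5 mm). Origin: centre of the underside. The lid's hinge runs along the top of its +y wall (y = +90 mm); an orange spring catch stands at the middle of the outside of its -y wall (within 18 mm either side in x, from y = -91 to -110 mm, up to z = 95 mm)
- lid (a joint): hinge angle of the case's clear lid (210 x 176 mm, 6 mm thick, its green rim up to 8 mm), rad: 0 = shut, 1.57 = standing upright, up to 1.9 leaning outwards. The hinge is stiff: the lid stays where it is left, and about 3 N at its free edge swings it. Coming down, the free edge is stopped by the spring catch at about 0.075; pressing the free edge down with about 12 N makes it snap past the catch to 0, where it stays
- lid_hinge (a point): point on the lid's hinge line, at the middle of its length; at case coordinates (0, +90, 80 mm). Axes turn with the lid: -y runs from the hinge to the free edge, z is the outer face's normal (up when shut)
- lid_edge (a point): point on the lid's outer face, at the middle of its length, 155 mm from the hinge and 21 mm short of the free edge: press down here or beside it. Axes turn with the lid as for lid_hinge
- bottle: clear mist bottle fixed to the bench past the case's +x end, 52 mm in diameter (foot 72 mm), nozzle pointing to the case. Origin: centre of the underside
- cap (a joint): travel of the bottle's white sprung nozzle cap, m: 0 = up, 0.008 = fully down; needs about 7 N to go fully down and springs back by itself
- cap_top (a point): centre of the cap's flat top, 30 mm in diameter, 143 mm above the bench when up; press straight down here
- brush: flat ink brush lying on the bench, 158 mm long, 18 mm thick: red handle 20 mm wide from x = -78 to +22 mm, steel ferrule 46 mm wide from +21 to +47 mm, black bristles 42 mm wide to +80 mm. 0.09 kg. Origin: underside, near the centre of mass; x runs from handle to bristles, z up
- tray: open wooden tool tray fixed to the bench, outside 220 x 115 x 28 mm (x, y, z), walls and floor 4 mm. Origin: centre of the underside
- ink_tin: bystander: steel ink tin, 71 mm in diameter, 44 mm high. Origin: centre of the underside
- carved_plate: bystander: black carved printing plate on a dark wooden board, 110 x 150 x 30 mm (x, y, z). Origin: centre of the underside
- tool_pot: bystander: blue ceramic pot of carving tools, 72 mm in diameter, 90 mm high, handles to about 155 mm. Origin: centre of the underside
Things that resemble listed ones, but are neither listed nor needed, are in the scene too. What is shaped like the stamp5 but purple is not meant.

How it is judged:
On the way, in this order (a step that is already met when the one before it is completed fails the run):
1. every stamp that is there stands upright on the floor of the case (x of stamp1 in the frame of case between -0.1 and 0.1 m and y of stamp1 in the frame of case between -0.085 and 0.085 m and z of each of stamp1, stamp2, stamp3, stamp4, stamp5, stamp6 in the frame of case below 0.015 m and angle between each of stamp1, stamp2, stamp3, stamp4, stamp5, stamp6's own z axis and vertical below 0.2 rad and linear speed of each of stamp1, stamp2, stamp3, stamp4, stamp5, stamp6 below 0.05 m/s and x of stamp2 in the frame of case between -0.1 and 0.1 m and y of stamp2 in the frame of case between -0.085 and 0.085 m and x of stamp3 in the frame of case between -0.1 and 0.1 m and y of stamp3 in the frame of case between -0.085 and 0.085 m and x of stamp4 in the frame of case between -0.1 and 0.1 m and y of stamp4 in the frame of case between -0.085 and 0.085 m and x of stamp5 in the frame of case between -0.1 and 0.1 m and y of stamp5 in the frame of case between -0.085 and 0.085 m and x of stamp6 in the frame of case between -0.1 and 0.1 m and y of stamp6 in the frame of case between -0.085 and 0.085 m), for 0.2 s.
2. the nozzle cap is pressed down (value of joint cap above 0.006 m), for 0.05 s.
3. the nozzle cap has sprung back up (value of joint cap below 0.002 m), for 0.1 s.
4. the lid is pressed shut past its catch (value of joint lid below 0.02 rad), for 0.2 s.
At the end, for the whole second after the job is handed in: Every stamp present stands on the case floor (tilt below 0.2 rad, origin under 15 mm above the case underside), lid clicked shut (below 0.02 rad), cap up (under 2 mm down), brush at rest flat in the tray (origin within 50 mm in x, 40 mm in y of its centre, under 12 mm high) (all of step 1 and x of brush in the frame of tray between -0.05 and 0.05 m and y of brush in the frame of tray between -0.04 and 0.04 m and z of brush in the frame of tray below 0.012 m and linear speed of brush below 0.02 m/s and value of joint lid below 0.02 rad and value of joint cap below 0.002 m); the robot touches nothing.
It fails at once if a bystander (ink tin, carved plate, tool pot) is shifted by more than 30 mm (distance of any of ink_tin, carved_plate, tool_pot from where it was at the start of the episode above 0.03 m).
Of stamp1, stamp2, stamp3, stamp4, stamp5, stamp6 only 3 to 5 are there at a start; the rules pass over those that are not, and their reading is None.
At some moment in a run one of stamp1, stamp2, stamp3, stamp4, stamp5, stamp6, brush may be knocked a few centimetres aside while the robot is not near it.
It also fails if it takes over 210 s, if anything falls off the work surface, if the arm or the gripper's body presses on something with over 40 N, if the wrist force passes 120 N, or if a joint passes its speed limit or range.

## Working session

There is one attempt and no reset: what is moved stays moved. The work goes in short steps, Python scripts to look and compute and a tool call to move; the robot and the scene stay as the last step left them, time stands still between calls to the robot, and variables do not carry over. Pictures are saved under pics/ and viewed, and the job is handed in when it is done.

Besides the shell and the picture viewer there is one more tool, called after "Emit:" by a JSON object that holds its "method" and its "body". step_arm: Moves the arm, as the interface text tells. Its arguments: {"type":"object","properties":{"increments":{"type":"array","items":{"type":"object","properties":{"dx":{"type":"number"},"dy":{"type":"number"},"dz":{"type":"number"},"ax":{"type":"number"},"ay":{"type":"number"},"az":{"type":"number"},"jaw":{"type":"number"}}}},"squeeze":{"type":"number"}},"required":["increments"]}

```bash
mkdir -p pics; ls
cat > h.py <<'E'
import numpy as np, cv2
from cell import arm
def snap(name,out):
    c=arm.camera(name); cv2.imwrite('pics/'+out,c['img']); np.savez('pics/'+out+'.npz',**{k:v for k,v in c.items()}); return c
E
python3 - <<'E'
from h import *
for n in('side','top'):
    c=snap(n,n+'0.png'); print(n,{k:v for k,v in c.items() if k!='img'})
print(arm.sense())
E
```

```text
pics
side {'fx': 430.8779805045629, 'fy': 430.8779805045629, 'cx': 276.5075331496227, 'cy': 200.02600280394674, 'pose': array([[-9.48807627e-01,  2.29993455e-01, -2.16488102e-01,
         3.82315699e-01],
       [-3.15853647e-01, -6.89258512e-01,  6.52042313e-01,
         5.21343987e-01],
       [ 7.49197178e-04,  6.87041276e-01,  7.26618004e-01,
         7.47410341e-01],
       [ 0.00000000e+00,  0.00000000e+00,  0.00000000e+00,
         1.00000000e+00]])}
top {'fx': 417.27360947991104, 'fy': 417.27360947991104, 'cx': 275.8126782933259, 'cy': 203.8764951830482, 'pose': array([[ 0.01409356,  0.99301018, -0.1171843 ,  0.46460206],
       [-0.99983479,  0.01534089,  0.00974896, -0.03572304],
       [ 0.01147853,  0.11702754,  0.99306233,  0.95787991],
       [ 0.        ,  0.        ,  0.        ,  1.        ]])}
{'time': 0.1, 'joints': array([-1.34668578e+00,  3.08882500e-01,  1.63504239e+00, -1.17081533e-05,
        1.19973093e+00, -6.97117001e-02]), 'joint_vel': array([ 0.00041896, -0.00291543, -0.00232613,  0.00102556, -0.00067492,
       -0.00106287]), 'joint_efforts': array([-3.90938649e-04, -4.16407049e+01, -2.77644557e+01, -1.13361114e-04,
        3.99325130e-03, -4.11974327e-06]), 'tcp_pos': array([ 0.18080986, -0.5975163 ,  0.23819202]), 'orientation': array([[-4.69153437e-04,  2.89616361e-01, -9.57142698e-01],
       [ 2.00913941e-03, -9.57140598e-01, -2.89616710e-01],
       [-9.99997872e-01, -2.05890779e-03, -1.32833843e-04]]), 'ft_force': array([0.15224381, 0.03280756, 0.93466064]), 'wrist_torque': array([ 0.01979508, -0.01820061, -0.03249105]), 'gripper_width': 0.08554668728855265}
```

View pics/side0.png

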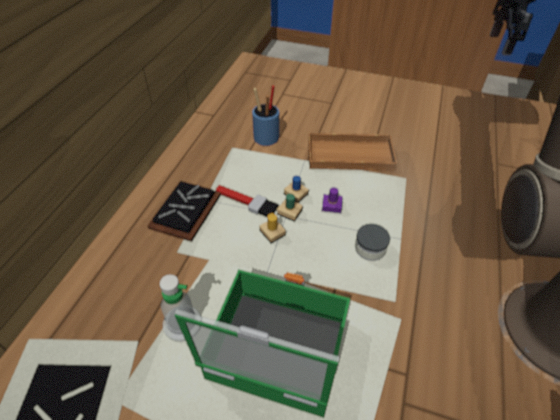

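View pics/top0.png

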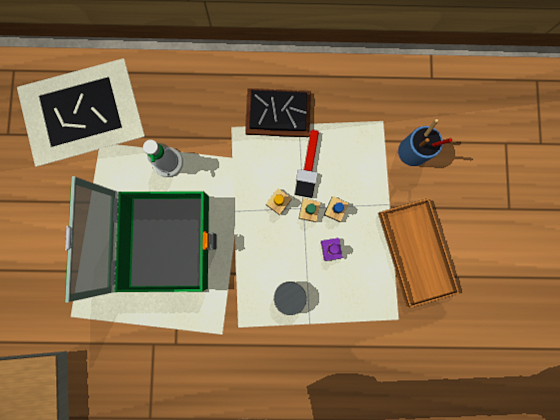

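Three stamps are visible (yellow, green, blue), plus the purple decoy. Next I'll enlarge these areas to measure them.

```bash
cat >> h.py <<'E'
def load(f): return np.load('pics/'+f+'.npz')
def ray(c,u,v):
    d=np.array([(u-c['cx'])/c['fx'],-(v-c['cy'])/c['fy'],-1.]); P=c['pose']; return P[:3,3],P[:3,:3]@d
def atz(c,u,v,z):
    o,d=ray(c,u,v); return o+d*(z-o[2])/d[2]
def proj(c,p):
    P=c['pose']; q=P[:3,:3].T@(np.array(p)-P[:3,3]); return np.array([c['cx']+c['fx']*q[0]/-q[2], c['cy']+c['fy']*q[1]/q[2]])
def tri(ca,a,cb,b):
    o1,d1=ray(ca,*a);o2,d2=ray(cb,*b); A=np.stack([d1,-d2],1); t=np.linalg.lstsq(A,o2-o1,rcond=None)[0]
    p,q=o1+t[0]*d1,o2+t[1]*d2; return (p+q)/2,np.linalg.norm(p-q)
def crop(f,x0,y0,x1,y1,s,out):
    im=cv2.imread('pics/'+f)[y0:y1,x0:x1]; im=cv2.resize(im,None,fx=s,fy=s,interpolation=cv2.INTER_CUBIC)
    step=10
    for u in range((x0//step+1)*step,x1,step): cv2.line(im,((u-x0)*s,0),((u-x0)*s,4 if u%50 else 12),(0,0,255),1); (u%20==0) and cv2.putText(im,str(u),((u-x0)*s-10,20),0,.35,(0,0,255),1)
    for u in range((y0//step+1)*step,y1,step): cv2.line(im,(0,(u-y0)*s),(4,(u-y0)*s),(0,0,255),1); (u%20==0) and cv2.putText(im,str(u),(6,(u-y0)*s+4),0,.35,(0,0,255),1)
    cv2.imwrite('pics/'+out,im)
E
python3 - <<'E'
from h import *
crop('top0.png',235,120,365,260,4,'t0a.png')
crop('top0.png',60,130,220,310,3,'t0b.png')
crop('top0.png',370,110,500,310,3,'t0c.png')
crop('side0.png',140,250,360,420,3,'s0b.png')
E
```

```text
(no output)
```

View pics/t0a.png

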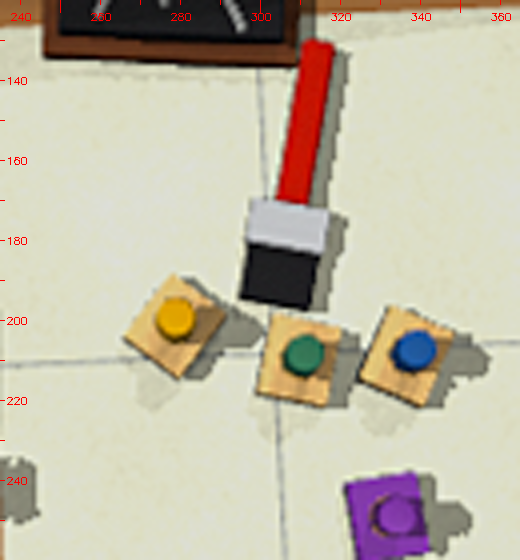

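View pics/t0b.png

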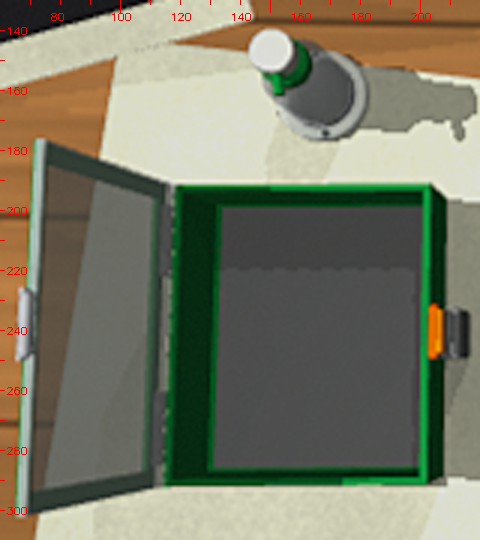

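View pics/t0c.png

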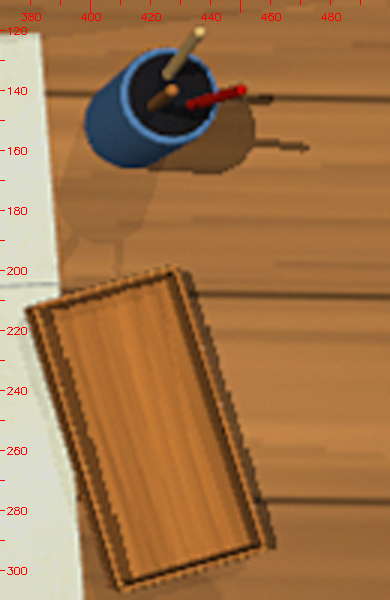

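View pics/s0b.png

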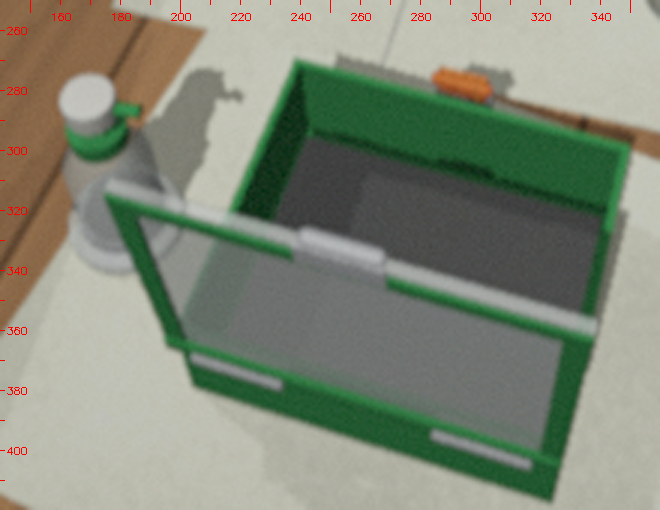

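Run:
```python
from h import *
t=load('top0.png');s=load('side0.png');np.set_printoptions(precision=4,suppress=True)
# handle tops z=.056
for n,u,v in(('Y',278.5,199),('G',310.5,208),('B',338,207.5),('P',335,248.5)): print(n,atz(t,u,v,.056))
for n,pts in(('Y',[(278,188.5),(291,200),(279.5,214.5),(265.5,204)]),('G',[(302.5,198),(321,202),(316.5,222),(298.5,218)]),('B',[(332,196.5),(348.5,204),(340.5,222),(324.5,214.5)])):
    q=np.array([atz(t,*p,.02) for p in pts]); print(n,q[:,:2].tolist(),q.mean(0))
    for i in range(4):
        e=q[(i+1)%4]-q[i]; print('  edge',np.linalg.norm(e),np.degrees(np.arctan2(e[1],e[0])))
# case rim corners z=.08
for p in[(118,192),(203.5,192),(203.5,291),(115,291.5)]: print('case',atz(t,*p,.08))
print('case side', [atz(s,*p,.08) for p in [(239,270),(349,299),(196,363),(326,403)]])
print('cap',atz(t,150,146,.143),tri(t,(150,146),s,(169,282)))
print('bottlefoot',atz(t,167,161,.0))
for p in[(378.5,214),(427.5,200),(460,291),(412,306)]: print('tray',atz(t,*p,.028))
for p in[(314,130),(292,167.5)]: pass
for n,p in(('handle end',(314.5,130.5)),('handle at ferr',(308,169.5)),('bristle end',(302.5,194.5)),('ferL',(298,169)),('ferR',(317,172.5)),('brL',(295,192)),('brR',(313,196))): print(n,atz(t,*p,.018))
print('lid edge',tri(t,(72,177),s,(176,312)),tri(t,(66,301),s,(338,357)))
print('lid mid', atz(s,315,327,.2))
print('pot rim', atz(t,427,141,.09),'tin',atz(t,291,298,.044),'plate',[atz(t,*p,.03) for p in [(248,89),(313,91),(312,135),(247,134)]])
```

```text
Y [ 0.5818 -0.0503  0.056 ]
G [ 0.5632 -0.1202  0.056 ]
B [ 0.5652 -0.1801  0.056 ]
P [ 0.4763 -0.1734  0.056 ]
Y [[0.6105460340165065, -0.04940645975948599], [0.5846535581479644, -0.07923000198210581], [0.551264595234567, -0.053591635952236635], [0.5746328608206619, -0.02160184473572281]] [ 0.5803 -0.051   0.02  ]
  edge 0.0394951133345307 -130.96416095870407
  edge 0.042096896050822785 142.48044102685276
  edge 0.03961593844121851 53.85219499715261
  edge 0.045418637425779416 -37.74767125139461
G [[0.589633428937236, -0.10528560691786967], [0.5811411721504607, -0.14732132604540027], [0.5355563992271699, -0.13722843949807412], [0.5439887460038788, -0.09655688554290817]] [ 0.5626 -0.1216  0.02  ]
  edge 0.04288496365745427 -101.42143812856567
  edge 0.0466887339871749 167.51559240544282
  edge 0.04153648725266314 78.28693440032397
  edge 0.04647179420819064 -10.826077426261362
B [[0.5941171720918248, -0.1723213256091322], [0.5775391653878508, -0.20976787187552592], [0.5363664404926006, -0.19142681740541867], [0.5528055107159657, -0.15527943867449648]] [ 0.5652 -0.1822  0.02  ]
  edge
[... 611 characters left out ...]
3869  0.028 ]
tray [ 0.3875 -0.453   0.028 ]
tray [ 0.3538 -0.3461  0.028 ]
handle end [ 0.7482 -0.1322  0.018 ]
handle at ferr [ 0.656  -0.1176  0.018 ]
bristle end [ 0.5979 -0.1054  0.018 ]
ferL [ 0.6568 -0.0947  0.018 ]
ferR [ 0.6493 -0.1383  0.018 ]
brL [ 0.6034 -0.0883  0.018 ]
brR [ 0.5949 -0.1293  0.018 ]
lid edge (array([0.588 , 0.3043, 0.2551]), np.float64(0.0002813495781145704)) (array([0.3815, 0.298 , 0.2581]), np.float64(0.0011059388922918982))
lid mid [0.42   0.2402 0.2   ]
pot rim [ 0.7076 -0.3661  0.09  ] tin [ 0.3693 -0.0802  0.044 ] plate [array([0.8406, 0.0232, 0.03  ]), array([ 0.8386, -0.1272,  0.03  ]), array([ 0.7339, -0.1253,  0.03  ]), array([0.7337, 0.0232, 0.03  ])]
```

Emit:
{"method": "step_arm", "body": {"increments": [{"dx":0.049,"dy":0.048,"dz":0,"az":-2.7,"jaw":0.05},{"dx":0.049,"dy":0.048,"az":-2.7,"jaw":0.05},{"dx":0.049,"dy":0.048,"az":-2.7,"jaw":0.05},{"dx":0.049,"dy":0.048,"az":-2.7,"jaw":0.05},{"dx":0.049,"dy":0.048,"az":-2.7,"jaw":0.05},{"dx":0.049,"dy":0.048,"az":-2.7,"jaw":0.05},{"dx":0.049,"dy":0.048,"az":-2.7,"jaw":0.05},{"dx":0.049,"dy":0.048,"az":-2.7,"jaw":0.05},{"dx":0.049,"dy":0.048,"az":-2.7,"jaw":0.05},{"dx":0.049,"dy":0.048,"az":-2.7,"jaw":0.05}]}}

```text
$.increments[0]: bad value
```

Emit:
{"method": "step_arm", "body": {"increments": [{"dx":0.04,"dy":0.04,"dz":0.0,"az":-2.7,"jaw":0.05},{"dx":0.04,"dy":0.04,"az":-2.7,"jaw":0.05},{"dx":0.04,"dy":0.04,"az":-2.7,"jaw":0.05},{"dx":0.04,"dy":0.04,"az":-2.7,"jaw":0.05},{"dx":0.04,"dy":0.04,"az":-2.7,"jaw":0.05},{"dx":0.04,"dy":0.04,"az":-2.7,"jaw":0.05},{"dx":0.04,"dy":0.04,"az":-2.7,"jaw":0.05},{"dx":0.04,"dy":0.04,"az":-2.7,"jaw":0.05},{"dx":0.04,"dy":0.04,"az":-2.7,"jaw":0.05},{"dx":0.04,"dy":0.04,"az":-2.7,"jaw":0.05}]}}

```text
$.increments[0]: bad value
```

Emit:
{"method": "step_arm", "body": {"increments": [{"dx":0.04,"dy":0.04,"dz":0.0,"ax":0.0,"ay":0.0,"az":-2.7,"jaw":0.05}]}}

```text
time: 0.22
tcp_pos: [0.2192, -0.5592, 0.2377]
orientation: [[-0.001, 0.238, -0.971], [0.001, -0.971, -0.238], [-1.0, -0.001, 0.001]]
ft_force: [1.3, -0.2, -0.5]
gripper_width: 0.0698
```

Emit:
{"method": "step_arm", "body": {"increments": [{"dx":0.043,"dy":0.043,"dz":0.0,"ax":0,"ay":0,"az":-2.5,"jaw":0.05},{"dx":0.043,"dy":0.043,"dz":0.0,"ax":0,"ay":0,"az":-2.5,"jaw":0.05},{"dx":0.043,"dy":0.043,"dz":0.0,"ax":0,"ay":0,"az":-2.5,"jaw":0.05},{"dx":0.043,"dy":0.043,"dz":0.0,"ax":0,"ay":0,"az":-2.5,"jaw":0.05},{"dx":0.043,"dy":0.043,"dz":0.0,"ax":0,"ay":0,"az":-2.5,"jaw":0.05},{"dx":0.043,"dy":0.043,"dz":0.0,"ax":0,"ay":0,"az":-2.5,"jaw":0.05},{"dx":0.043,"dy":0.043,"dz":0.0,"ax":0,"ay":0,"az":-2.5,"jaw":0.05},{"dx":0.043,"dy":0.043,"dz":0.0,"ax":0,"ay":0,"az":-2.5,"jaw":0.05},{"dx":0.043,"dy":0.043,"dz":0.0,"ax":0,"ay":0,"az":-2.5,"jaw":0.05},{"dx":0.043,"dy":0.043,"dz":0.0,"ax":0,"ay":0,"az":-2.0,"jaw":0.05}]}}

```text
time: 1.48
tcp_pos: [0.6565, -0.114, 0.2328]
orientation: [[-0.003, -0.205, -0.979], [0.004, -0.979, 0.205], [-1.0, -0.003, 0.004]]
ft_force: [1.6, -0.5, -0.2]
gripper_width: 0.0499
```

Run:
```python
from h import *
snap('top','top1.png')
crop('top1.png',235,90,475,310,3,'t1a.png')
```

```text
(no output)
```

View pics/t1a.png

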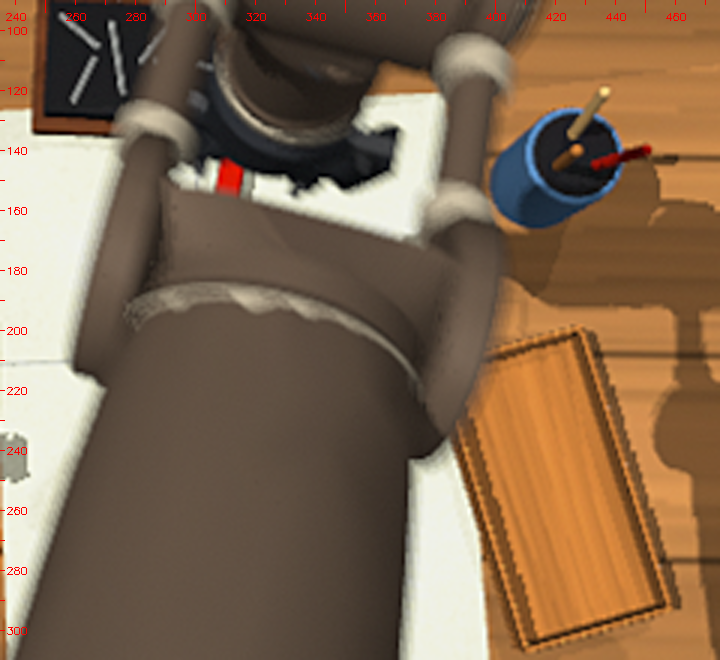

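The brush handle is still at about pixel (311,150), so it hasn't moved. Descending.

Emit:
{"method": "step_arm", "body": {"increments": [{"dx":0.017,"dy":-0.004,"dz":-0.04,"ax":0,"ay":0,"az":1.5,"jaw":0.05},{"dx":0,"dy":0,"dz":-0.05,"ax":0,"ay":0,"az":0,"jaw":0.05},{"dx":0,"dy":0,"dz":-0.05,"ax":0,"ay":0,"az":0,"jaw":0.05},{"dx":0,"dy":0,"dz":-0.03,"ax":0,"ay":0,"az":0,"jaw":0.05},{"dx":0,"dy":0,"dz":-0.0,"ax":0,"ay":0,"az":0,"jaw":0.05}]}}

```text
time: 2.15
tcp_pos: [0.6788, -0.1075, 0.0563]
orientation: [[0.002, -0.168, -0.986], [0.01, -0.986, 0.168], [-1.0, -0.011, -0.0]]
ft_force: [0.1, 0.4, 0.7]
gripper_width: 0.0497
```

Run:
```python
from h import *
snap('side','side2.png')
crop('side2.png',140,130,420,300,3,'s2.png')
```

```text
(no output)
```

View pics/s2.png

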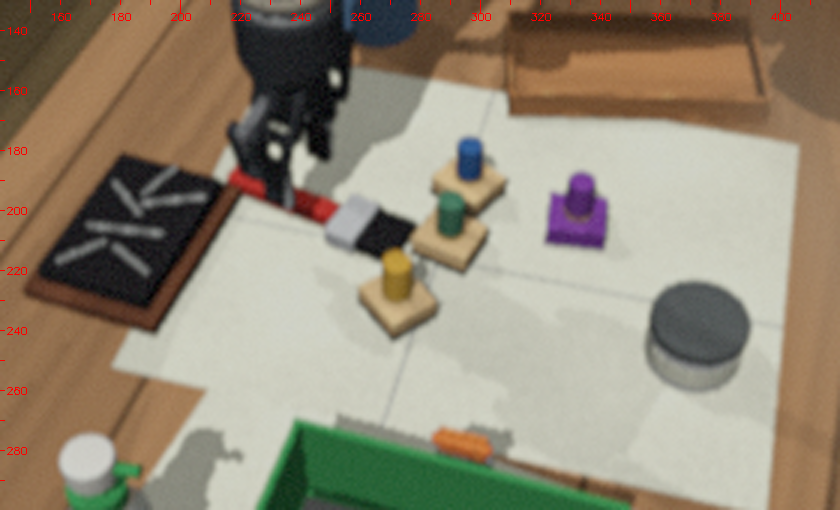

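Emit:
{"method": "step_arm", "body": {"increments": [{"dx":-0.005,"dy":-0.011,"dz":-0.01,"ax":-0.6,"ay":0,"az":0,"jaw":0.05},{"dx":0,"dy":0,"dz":-0.02,"ax":0,"ay":0,"az":0,"jaw":0.05},{"dx":0,"dy":0,"dz":0,"ax":0,"ay":0,"az":0,"jaw":0.05}]}}

```text
time: 2.58
tcp_pos: [0.6777, -0.1209, 0.0309]
orientation: [[0.012, -0.169, -0.986], [-0.003, -0.986, 0.169], [-1.0, 0.001, -0.012]]
ft_force: [-0.4, -0.4, -0.5]
gripper_width: 0.0499
```

Emit:
{"method": "step_arm", "body": {"increments": [{"dx":-0.004,"dy":0.001,"dz":-0.01,"ax":0,"ay":0.6,"az":0,"jaw":0.05},{"dx":0,"dy":0,"dz":-0.007,"ax":0,"ay":0,"az":0,"jaw":0.05},{"dx":0,"dy":0,"dz":0,"ax":0,"ay":0,"az":0,"jaw":0.05}]}}

```text
time: 2.95
tcp_pos: [0.6744, -0.12, 0.0139]
orientation: [[0.003, -0.169, -0.986], [-0.004, -0.986, 0.169], [-1.0, 0.003, -0.004]]
ft_force: [-0.5, 0.2, 0.2]
gripper_width: 0.0499
```

Emit:
{"method": "step_arm", "body": {"squeeze": 30, "increments": [{"dx":0,"dy":0,"dz":0,"ax":0,"ay":0,"az":0,"jaw":0.0},{"dx":0,"dy":0,"dz":0,"ax":0,"ay":0,"az":0,"jaw":0.0},{"dx":0,"dy":0,"dz":0,"ax":0,"ay":0,"az":0,"jaw":0.0},{"dx":0,"dy":0,"dz":0,"ax":0,"ay":0,"az":0,"jaw":0.0},{"dx":0,"dy":0,"dz":0.03,"ax":0,"ay":0,"az":0,"jaw":0.0},{"dx":0,"dy":0,"dz":0.04,"ax":0,"ay":0,"az":0,"jaw":0.0},{"dx":0,"dy":0,"dz":0.03,"ax":0,"ay":0,"az":0,"jaw":0.0}]}}

```text
time: 3.82
tcp_pos: [0.6707, -0.1189, 0.112]
orientation: [[-0.006, -0.169, -0.986], [-0.002, -0.986, 0.169], [-1.0, 0.003, 0.005]]
ft_force: [0.3, 0.1, -1.2]
gripper_width: 0.019
```

Emit:
{"method": "step_arm", "body": {"increments": [{"dx":-0.033,"dy":-0.041,"dz":0.003,"ax":0,"ay":0,"az":4.9,"jaw":0.0},{"dx":-0.033,"dy":-0.041,"dz":0,"ax":0,"ay":0,"az":4.9,"jaw":0.0},{"dx":-0.033,"dy":-0.041,"dz":0,"ax":0,"ay":0,"az":4.9,"jaw":0.0},{"dx":-0.033,"dy":-0.041,"dz":0,"ax":0,"ay":0,"az":4.9,"jaw":0.0},{"dx":-0.033,"dy":-0.041,"dz":0,"ax":0,"ay":0,"az":4.9,"jaw":0.0},{"dx":-0.033,"dy":-0.04,"dz":0,"ax":0,"ay":0,"az":4.9,"jaw":0.0},{"dx":0,"dy":0,"dz":0,"ax":0,"ay":0,"az":0,"jaw":0.0}]}}

```text
time: 4.7
tcp_pos: [0.4705, -0.3706, 0.1212]
orientation: [[0.009, 0.356, -0.934], [-0.005, -0.934, -0.356], [-1.0, 0.007, -0.007]]
ft_force: [0.7, 1.0, 0.2]
gripper_width: 0.0191
```

Run:
```python
from h import *
snap('side','side3.png'); snap('top','top3.png')
```

```text
(no output)
```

View pics/side3.png

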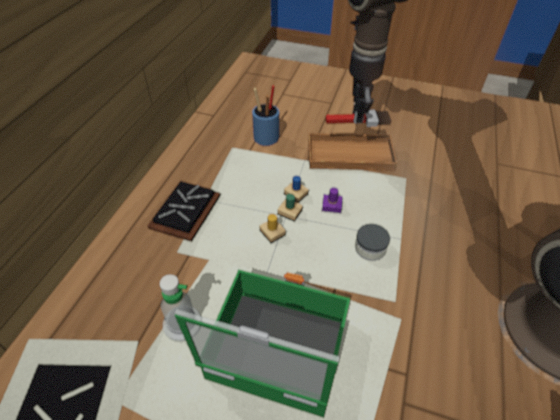

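View pics/top3.png

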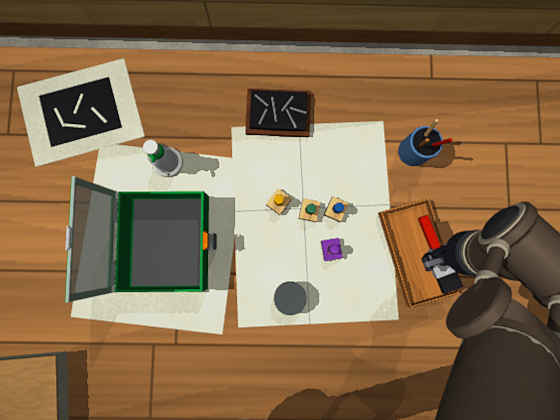

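The brush is level and lined up with the tray. Lowering it.

Emit:
{"method": "step_arm", "body": {"increments": [{"dx":0.001,"dy":0.005,"dz":-0.035,"ax":0,"ay":0,"az":-1.0,"jaw":0.0},{"dx":0,"dy":0,"dz":-0.035,"ax":0,"ay":0,"az":0,"jaw":0.0},{"dx":0,"dy":0,"dz":-0.015,"ax":0,"ay":0,"az":0,"jaw":0.0},{"dx":0,"dy":0,"dz":0,"ax":0,"ay":0,"az":0,"jaw":0.0}]}}

```text
time: 5.3
tcp_pos: [0.4782, -0.3595, 0.0356]
orientation: [[0.013, 0.345, -0.938], [-0.005, -0.938, -0.346], [-1.0, 0.009, -0.011]]
ft_force: [-0.6, -0.3, -0.5]
gripper_width: 0.0189
```

Emit:
{"method": "step_arm", "body": {"increments": [{"dx":-0.006,"dy":-0.005,"dz":-0.008,"ax":0.2,"ay":0.7,"az":0,"jaw":0.0},{"dx":0,"dy":0,"dz":-0.006,"ax":0,"ay":0,"az":0,"jaw":0.0},{"dx":0,"dy":0,"dz":-0.002,"ax":0,"ay":0,"az":0,"jaw":0.0},{"dx":0,"dy":0,"dz":0,"ax":0,"ay":0,"az":0,"jaw":0.0}]}}

```text
time: 5.8
tcp_pos: [0.4745, -0.3664, 0.0219]
orientation: [[0.005, 0.346, -0.938], [-0.005, -0.938, -0.346], [-1.0, 0.006, -0.003]]
ft_force: [-0.2, 0.5, -0.3]
gripper_width: 0.0191
```

Emit:
{"method": "step_arm", "body": {"increments": [{"dx":0,"dy":0,"dz":-0.004,"ax":0,"ay":0,"az":0,"jaw":0.0},{"dx":0,"dy":0,"dz":0,"ax":0,"ay":0,"az":0,"jaw":0.045},{"dx":0,"dy":0,"dz":0,"ax":0,"ay":0,"az":0,"jaw":0.045},{"dx":0,"dy":0,"dz":0.03,"ax":0,"ay":0,"az":0,"jaw":0.045},{"dx":0,"dy":0,"dz":0.05,"ax":0,"ay":0,"az":0,"jaw":0.045},{"dx":0,"dy":0,"dz":0.04,"ax":0,"ay":0,"az":0,"jaw":0.045}]}}

```text
time: 6.55
tcp_pos: [0.472, -0.3644, 0.1374]
orientation: [[-0.001, 0.346, -0.938], [0.0, -0.938, -0.346], [-1.0, -0.001, 0.001]]
ft_force: [-0.0, 0.2, -0.3]
gripper_width: 0.0451
```

Run:
```python
from h import *
snap('side','side4.png'); snap('top','top4.png')
crop('top4.png',230,170,480,310,3,'t4.png')
crop('side4.png',240,120,420,250,4,'s4.png')
```

```text
(no output)
```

View pics/s4.png

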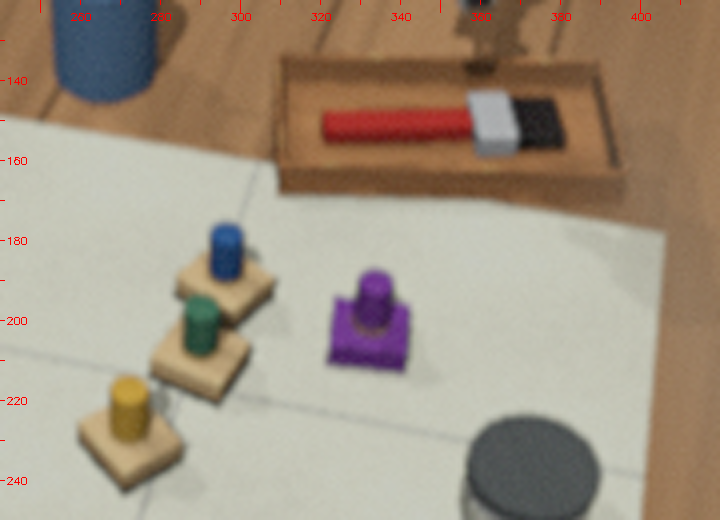

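View pics/t4.png

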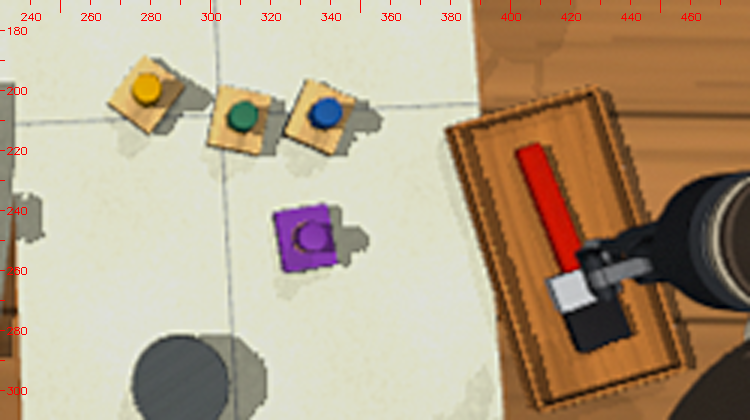

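The brush lies flat in the tray and the stamps haven't moved. Blue stamp next.

Emit:
{"method": "step_arm", "body": {"increments": [{"dx":0.023,"dy":0.046,"dz":0,"ax":0,"ay":0,"az":-5,"jaw":0.045},{"dx":0.023,"dy":0.046,"dz":0,"ax":0,"ay":0,"az":-5,"jaw":0.045},{"dx":0.023,"dy":0.046,"dz":0,"ax":0,"ay":0,"az":-5,"jaw":0.045},{"dx":0.023,"dy":0.043,"dz":0,"ax":0,"ay":0,"az":-5,"jaw":0.045},{"dx":0,"dy":0,"dz":0,"ax":0,"ay":0,"az":0,"jaw":0.045}]}}

```text
time: 7.28
tcp_pos: [0.5683, -0.1819, 0.1407]
orientation: [[0.004, -0.011, -1.0], [-0.01, -1.0, 0.011], [-1.0, 0.01, -0.005]]
ft_force: [-0.5, -0.8, 0.9]
gripper_width: 0.0449
```

Emit:
{"method": "step_arm", "body": {"increments": [{"dx":-0.003,"dy":0.001,"dz":-0.03,"ax":0.5,"ay":0.2,"az":0,"jaw":0.045},{"dx":0,"dy":0,"dz":-0.03,"ax":0,"ay":0,"az":0,"jaw":0.045},{"dx":0,"dy":0,"dz":-0.01,"ax":0,"ay":0,"az":0,"jaw":0.045},{"dx":0,"dy":0,"dz":0,"ax":0,"ay":0,"az":0,"jaw":0.045}]}}

```text
time: 7.78
tcp_pos: [0.5638, -0.1826, 0.0682]
orientation: [[-0.001, -0.008, -1.0], [-0.003, -1.0, 0.008], [-1.0, 0.003, 0.0]]
ft_force: [0.0, -0.0, 0.1]
gripper_width: 0.045
```

Emit:
{"method": "step_arm", "body": {"squeeze": 30, "increments": [{"dx":0.001,"dy":0.001,"dz":-0.02,"ax":0,"ay":0,"az":0,"jaw":0.045},{"dx":0,"dy":0,"dz":-0.014,"ax":0,"ay":0,"az":0,"jaw":0.045},{"dx":0,"dy":0,"dz":0,"ax":0,"ay":0,"az":0,"jaw":0.045},{"dx":0,"dy":0,"dz":0,"ax":0,"ay":0,"az":0,"jaw":0.0},{"dx":0,"dy":0,"dz":0,"ax":0,"ay":0,"az":0,"jaw":0.0},{"dx":0,"dy":0,"dz":0,"ax":0,"ay":0,"az":0,"jaw":0.0},{"dx":0,"dy":0,"dz":0,"ax":0,"ay":0,"az":0,"jaw":0.0}]}}

```text
time: 8.65
tcp_pos: [0.5666, -0.183, 0.0345]
orientation: [[0.004, -0.009, -1.0], [-0.005, -1.0, 0.009], [-1.0, 0.005, -0.004]]
ft_force: [0.5, 0.2, -1.4]
gripper_width: 0.0208
```

Emit:
{"method": "step_arm", "body": {"increments": [{"dx":0,"dy":0,"dz":0.03,"ax":0,"ay":0,"az":0,"jaw":0.0},{"dx":0,"dy":0,"dz":0.05,"ax":0,"ay":0,"az":0,"jaw":0.0},{"dx":0,"dy":0.02,"dz":0.05,"ax":0,"ay":0,"az":0,"jaw":0.0},{"dx":-0.003,"dy":0.05,"dz":0.01,"ax":0,"ay":0,"az":0,"jaw":0.0},{"dx":-0.003,"dy":0.05,"dz":0,"ax":0,"ay":0,"az":0,"jaw":0.0},{"dx":-0.003,"dy":0.05,"dz":0,"ax":0,"ay":0,"az":0,"jaw":0.0},{"dx":-0.003,"dy":0.05,"dz":0,"ax":0,"ay":0,"az":0,"jaw":0.0},{"dx":-0.003,"dy":0.05,"dz":0,"ax":0,"ay":0,"az":0,"jaw":0.0},{"dx":-0.003,"dy":0.05,"dz":0,"ax":0,"ay":0,"az":0,"jaw":0.0},{"dx":0,"dy":0.03,"dz":0,"ax":0,"ay":0,"az":0,"jaw":0.0}]}}

```text
time: 9.9
tcp_pos: [0.5467, 0.1753, 0.181]
orientation: [[0.01, -0.015, -1.0], [-0.004, -1.0, 0.015], [-1.0, 0.004, -0.01]]
ft_force: [-0.2, -1.0, -2.0]
gripper_width: 0.021
```

Emit:
{"method": "step_arm", "body": {"increments": [{"dx":0.002,"dy":0.014,"dz":0,"ax":0.2,"ay":0.5,"az":0,"jaw":0.0},{"dx":0,"dy":0,"dz":-0.03,"ax":0,"ay":0,"az":0,"jaw":0.0},{"dx":0,"dy":0,"dz":-0.03,"ax":0,"ay":0,"az":0,"jaw":0.0},{"dx":0,"dy":0,"dz":0,"ax":0,"ay":0,"az":0,"jaw":0.0}]}}

```text
time: 10.4
tcp_pos: [0.5497, 0.1909, 0.1208]
orientation: [[0.003, -0.011, -1.0], [-0.0, -1.0, 0.011], [-1.0, 0.0, -0.003]]
ft_force: [0.1, -0.6, -0.7]
gripper_width: 0.0208
```

Run:
```python
from h import *
snap('side','side5.png'); 
crop('side5.png',140,180,360,420,3,'s5.png')
```

```text
(no output)
```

View pics/s5.png

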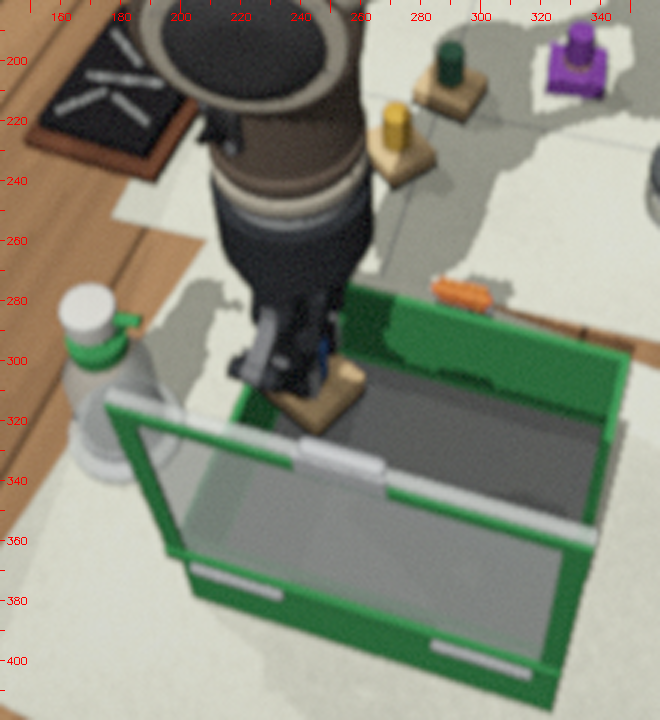

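Emit:
{"method": "step_arm", "body": {"increments": [{"dx":0,"dy":0,"dz":-0.03,"ax":0,"ay":0,"az":0,"jaw":0.0},{"dx":0,"dy":0,"dz":-0.03,"ax":0,"ay":0,"az":0,"jaw":0.0},{"dx":0,"dy":0,"dz":-0.012,"ax":0,"ay":0,"az":0,"jaw":0.0},{"dx":0,"dy":0,"dz":0,"ax":0,"ay":0,"az":0,"jaw":0.0}]}}

```text
time: 10.95
tcp_pos: [0.5569, 0.1906, 0.0559]
orientation: [[0.016, -0.014, -1.0], [0.003, -1.0, 0.014], [-1.0, -0.003, -0.016]]
ft_force: [-1.2, 0.4, -2.2]
gripper_width: 0.0211
```

Emit:
{"method": "step_arm", "body": {"increments": [{"dx":-0.008,"dy":0,"dz":-0.002,"ax":0,"ay":0.8,"az":0,"jaw":0.0},{"dx":0,"dy":0,"dz":-0.006,"ax":0,"ay":0,"az":0,"jaw":0.0},{"dx":0,"dy":0,"dz":0,"ax":0,"ay":0,"az":0,"jaw":0.0}]}}

```text
time: 11.32
tcp_pos: [0.5518, 0.1912, 0.0511]
orientation: [[0.009, -0.014, -1.0], [0.005, -1.0, 0.014], [-1.0, -0.005, -0.009]]
ft_force: [0.6, 0.0, -1.3]
gripper_width: 0.0212
```

Emit:
{"method": "step_arm", "body": {"increments": [{"dx":-0.003,"dy":0,"dz":-0.006,"ax":-0.3,"ay":0.5,"az":0,"jaw":0.0},{"dx":0,"dy":0,"dz":-0.004,"ax":0,"ay":0,"az":0,"jaw":0.0},{"dx":0,"dy":0,"dz":0,"ax":0,"ay":0,"az":0,"jaw":0.0}]}}

```text
time: 11.7
tcp_pos: [0.5493, 0.1915, 0.041]
orientation: [[0.001, -0.014, -1.0], [-0.001, -1.0, 0.014], [-1.0, 0.001, -0.001]]
ft_force: [0.8, -0.2, -0.7]
gripper_width: 0.0211
```

Emit:
{"method": "step_arm", "body": {"increments": [{"dx":0,"dy":0,"dz":-0.002,"ax":0,"ay":0,"az":0,"jaw":0.0},{"dx":0,"dy":0,"dz":0,"ax":0,"ay":0,"az":0,"jaw":0.04},{"dx":0,"dy":0,"dz":0,"ax":0,"ay":0,"az":0,"jaw":0.04},{"dx":0,"dy":0,"dz":0.03,"ax":0,"ay":0,"az":0,"jaw":0.04},{"dx":0,"dy":0,"dz":0.05,"ax":0,"ay":0,"az":0,"jaw":0.045},{"dx":0,"dy":0,"dz":0.05,"ax":0,"ay":0,"az":0,"jaw":0.045},{"dx":0.005,"dy":-0.05,"dz":0,"ax":0,"ay":0,"az":0,"jaw":0.045},{"dx":0.005,"dy":-0.05,"dz":0,"ax":0,"ay":0,"az":0,"jaw":0.045},{"dx":0.005,"dy":-0.05,"dz":0,"ax":0,"ay":0,"az":0,"jaw":0.045},{"dx":0,"dy":0,"dz":0,"ax":0,"ay":0,"az":0,"jaw":0.045}]}}

```text
time: 12.95
tcp_pos: [0.567, 0.0383, 0.1771]
orientation: [[0.011, -0.011, -1.0], [-0.001, -1.0, 0.011], [-1.0, 0.001, -0.011]]
ft_force: [0.5, 0.6, 0.9]
gripper_width: 0.0451
```

Run:
```python
from h import *
snap('side','side6.png'); snap('top','top6.png')
```

```text
(no output)
```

View pics/side6.png

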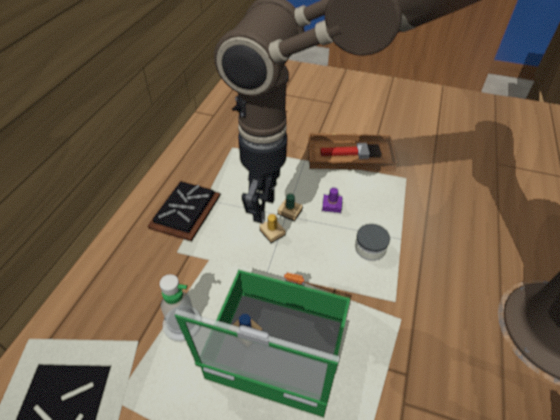

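View pics/top6.png

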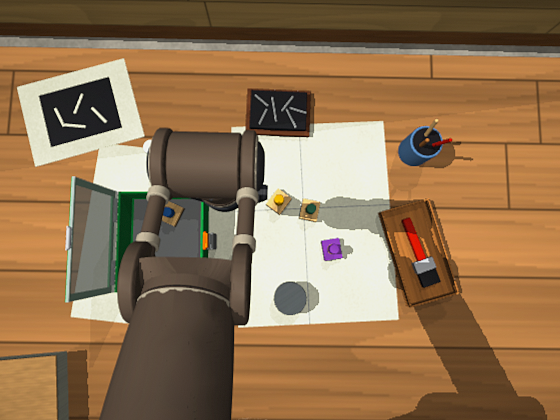

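Blue stands in the case and green and yellow haven't moved. Green next.

Emit:
{"method": "step_arm", "body": {"increments": [{"dx":-0.001,"dy":-0.05,"dz":0,"ax":0,"ay":0.6,"az":0,"jaw":0.045},{"dx":-0.001,"dy":-0.055,"dz":-0.01,"ax":0,"ay":0,"az":0,"jaw":0.045},{"dx":-0.001,"dy":-0.048,"dz":-0.03,"ax":0,"ay":0,"az":0,"jaw":0.045},{"dx":0,"dy":0,"dz":-0.03,"ax":0,"ay":0,"az":0,"jaw":0.045},{"dx":0,"dy":0,"dz":-0.02,"ax":0,"ay":0,"az":0,"jaw":0.045},{"dx":0,"dy":0,"dz":0,"ax":0,"ay":0,"az":0,"jaw":0.045}]}}

```text
time: 13.8
tcp_pos: [0.5659, -0.1067, 0.0857]
orientation: [[0.004, 0.004, -1.0], [0.003, -1.0, -0.004], [-1.0, -0.003, -0.004]]
ft_force: [1.0, 0.4, 1.1]
gripper_width: 0.0449
```

Emit:
{"method": "step_arm", "body": {"increments": [{"dx":-0.003,"dy":-0.013,"dz":0,"ax":0,"ay":0.2,"az":0,"jaw":0.045},{"dx":0,"dy":0,"dz":-0.02,"ax":0,"ay":0,"az":0,"jaw":0.045},{"dx":0,"dy":0,"dz":0,"ax":0,"ay":0,"az":0,"jaw":0.045}]}}

```text
time: 14.18
tcp_pos: [0.5647, -0.1189, 0.0666]
orientation: [[0.003, 0.007, -1.0], [0.003, -1.0, -0.007], [-1.0, -0.003, -0.003]]
ft_force: [0.3, 0.1, -0.7]
gripper_width: 0.045
```

Emit:
{"method": "step_arm", "body": {"squeeze": 30, "increments": [{"dx":-0.001,"dy":-0.002,"dz":-0.02,"ax":0,"ay":0,"az":0,"jaw":0.045},{"dx":-0.001,"dy":0,"dz":-0.013,"ax":0,"ay":0,"az":0,"jaw":0.045},{"dx":0,"dy":0,"dz":0,"ax":0,"ay":0,"az":0,"jaw":0.045},{"dx":0,"dy":0,"dz":0,"ax":0,"ay":0,"az":0,"jaw":0.0},{"dx":0,"dy":0,"dz":0,"ax":0,"ay":0,"az":0,"jaw":0.0},{"dx":0,"dy":0,"dz":0,"ax":0,"ay":0,"az":0,"jaw":0.0},{"dx":0,"dy":0,"dz":0,"ax":0,"ay":0,"az":0,"jaw":0.0}]}}

```text
time: 15.05
tcp_pos: [0.563, -0.121, 0.0318]
orientation: [[0.004, 0.007, -1.0], [0.003, -1.0, -0.007], [-1.0, -0.003, -0.004]]
ft_force: [0.1, -0.1, -1.3]
gripper_width: 0.0212
```

Emit:
{"method": "step_arm", "body": {"increments": [{"dx":0,"dy":0,"dz":0.03,"ax":0,"ay":0,"az":0,"jaw":0.0},{"dx":0,"dy":0,"dz":0.05,"ax":0,"ay":0,"az":0,"jaw":0.0},{"dx":0,"dy":0.02,"dz":0.05,"ax":0,"ay":0,"az":0,"jaw":0.0},{"dx":-0.013,"dy":0.05,"dz":0.013,"ax":0,"ay":0,"az":0,"jaw":0.0},{"dx":-0.013,"dy":0.05,"dz":0,"ax":0,"ay":0,"az":0,"jaw":0.0},{"dx":-0.013,"dy":0.05,"dz":0,"ax":0,"ay":0,"az":0,"jaw":0.0},{"dx":-0.013,"dy":0.05,"dz":0,"ax":0,"ay":0,"az":0,"jaw":0.0},{"dx":-0.013,"dy":0.05,"dz":0,"ax":0,"ay":0,"az":0,"jaw":0.0},{"dx":-0.008,"dy":0.03,"dz":0,"ax":0,"ay":0,"az":0,"jaw":0.0},{"dx":0,"dy":0,"dz":0,"ax":0,"ay":0,"az":0,"jaw":0.0}]}}

```text
time: 16.3
tcp_pos: [0.4873, 0.1876, 0.1823]
orientation: [[0.013, 0.004, -1.0], [0.005, -1.0, -0.004], [-1.0, -0.005, -0.013]]
ft_force: [0.6, -1.3, -1.9]
gripper_width: 0.021
```

Emit:
{"method": "step_arm", "body": {"increments": [{"dx":0,"dy":0.001,"dz":-0.02,"ax":-0.3,"ay":0.7,"az":0,"jaw":0.0},{"dx":-0.001,"dy":0,"dz":-0.03,"ax":0,"ay":0,"az":0,"jaw":0.0},{"dx":-0.001,"dy":0,"dz":-0.03,"ax":0,"ay":0,"az":0,"jaw":0.0},{"dx":-0.001,"dy":0,"dz":-0.03,"ax":0,"ay":0.2,"az":0,"jaw":0.0},{"dx":0,"dy":0,"dz":0,"ax":0,"ay":0,"az":0,"jaw":0.0}]}}

```text
time: 16.92
tcp_pos: [0.4839, 0.1833, 0.065]
orientation: [[-0.007, -0.002, -1.0], [-0.003, -1.0, 0.002], [-1.0, 0.003, 0.007]]
ft_force: [-0.6, 0.1, -0.7]
gripper_width: 0.0211
```

Emit:
{"method": "step_arm", "body": {"increments": [{"dx":0.002,"dy":0.005,"dz":-0.006,"ax":0.1,"ay":-0.4,"az":0,"jaw":0.0},{"dx":0,"dy":0,"dz":-0.016,"ax":0,"ay":0,"az":0,"jaw":0.0},{"dx":0,"dy":0,"dz":0,"ax":0,"ay":0,"az":0,"jaw":0.0}]}}

```text
time: 17.3
tcp_pos: [0.4881, 0.1878, 0.043]
orientation: [[0.004, -0.004, -1.0], [-0.001, -1.0, 0.004], [-1.0, 0.001, -0.004]]
ft_force: [-0.2, -0.8, -0.1]
gripper_width: 0.0213
```

Emit:
{"method": "step_arm", "body": {"increments": [{"dx":0,"dy":0,"dz":-0.005,"ax":0,"ay":0.2,"az":0,"jaw":0.0},{"dx":0,"dy":0,"dz":-0.001,"ax":0,"ay":0,"az":0,"jaw":0.0},{"dx":0,"dy":0,"dz":0,"ax":0,"ay":0,"az":0,"jaw":0.04},{"dx":0,"dy":0,"dz":0,"ax":0,"ay":0,"az":0,"jaw":0.04},{"dx":0,"dy":0,"dz":0.03,"ax":0,"ay":0,"az":0,"jaw":0.04},{"dx":0,"dy":0,"dz":0.05,"ax":0,"ay":0,"az":0,"jaw":0.045},{"dx":0,"dy":0,"dz":0.05,"ax":0,"ay":0,"az":0,"jaw":0.045},{"dx":0.02,"dy":-0.05,"dz":0,"ax":0,"ay":0,"az":0,"jaw":0.045},{"dx":0.02,"dy":-0.05,"dz":0,"ax":0,"ay":0,"az":0,"jaw":0.045},{"dx":0,"dy":0,"dz":0,"ax":0,"ay":0,"az":0,"jaw":0.045}]}}

```text
time: 18.55
tcp_pos: [0.5325, 0.087, 0.1763]
orientation: [[0.012, 0.0, -1.0], [0.0, -1.0, -0.0], [-1.0, -0.0, -0.012]]
ft_force: [0.4, 0.8, -0.5]
gripper_width: 0.0453
```

Run:
```python
from h import *
snap('side','side7.png'); snap('top','top7.png')
```

```text
(no output)
```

View pics/side7.png

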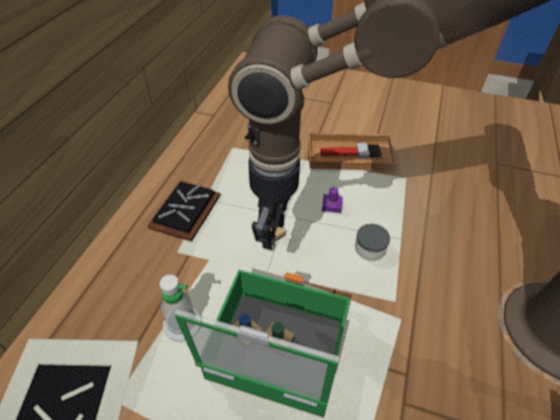

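View pics/top7.png

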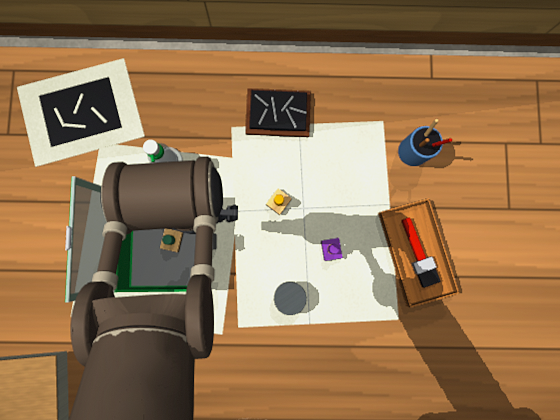

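Green is in the case and yellow is still at pixel (279,200).

Emit:
{"method": "step_arm", "body": {"increments": [{"dx":0.018,"dy":-0.05,"dz":0,"ax":0,"ay":0.6,"az":0,"jaw":0.045},{"dx":0.018,"dy":-0.05,"dz":0,"ax":0,"ay":0,"az":0,"jaw":0.045},{"dx":0.01,"dy":-0.035,"dz":-0.01,"ax":0,"ay":0,"az":0,"jaw":0.045},{"dx":0,"dy":0,"dz":-0.03,"ax":0,"ay":0,"az":0,"jaw":0.045},{"dx":0,"dy":0,"dz":-0.03,"ax":0,"ay":0,"az":0,"jaw":0.045},{"dx":0,"dy":0,"dz":0,"ax":0,"ay":0,"az":0,"jaw":0.045}]}}

```text
time: 19.4
tcp_pos: [0.575, -0.0396, 0.1025]
orientation: [[-0.005, 0.014, -1.0], [0.005, -1.0, -0.014], [-1.0, -0.005, 0.005]]
ft_force: [0.5, -1.2, 0.3]
gripper_width: 0.0449
```

Emit:
{"method": "step_arm", "body": {"increments": [{"dx":0.006,"dy":-0.011,"dz":-0.015,"ax":-0.2,"ay":-0.2,"az":0,"jaw":0.045},{"dx":0,"dy":0,"dz":-0.022,"ax":0,"ay":0,"az":0,"jaw":0.045},{"dx":0,"dy":0,"dz":0,"ax":0,"ay":0,"az":0,"jaw":0.045}]}}

```text
time: 19.77
tcp_pos: [0.5837, -0.0498, 0.0665]
orientation: [[0.003, 0.017, -1.0], [0.001, -1.0, -0.017], [-1.0, -0.001, -0.003]]
ft_force: [0.6, 0.2, -0.6]
gripper_width: 0.045
```

Emit:
{"method": "step_arm", "body": {"squeeze": 30, "increments": [{"dx":-0.003,"dy":-0.001,"dz":-0.02,"ax":0,"ay":0,"az":0,"jaw":0.045},{"dx":-0.001,"dy":0,"dz":-0.013,"ax":0,"ay":0,"az":0,"jaw":0.045},{"dx":0,"dy":0,"dz":0,"ax":0,"ay":0,"az":0,"jaw":0.045},{"dx":0,"dy":0,"dz":0,"ax":0,"ay":0,"az":0,"jaw":0.0},{"dx":0,"dy":0,"dz":0,"ax":0,"ay":0,"az":0,"jaw":0.0},{"dx":0,"dy":0,"dz":0,"ax":0,"ay":0,"az":0,"jaw":0.0},{"dx":0,"dy":0,"dz":0,"ax":0,"ay":0,"az":0,"jaw":0.0}]}}

```text
time: 20.65
tcp_pos: [0.5852, -0.0514, 0.0382]
orientation: [[0.014, 0.019, -1.0], [-0.001, -1.0, -0.019], [-1.0, 0.001, -0.014]]
ft_force: [-0.4, 0.5, -1.7]
gripper_width: 0.0211
```

Emit:
{"method": "step_arm", "body": {"increments": [{"dx":0,"dy":0,"dz":0.03,"ax":0,"ay":0,"az":0,"jaw":0.0},{"dx":0,"dy":0,"dz":0.05,"ax":0,"ay":0,"az":0,"jaw":0.0},{"dx":0,"dy":0,"dz":0.05,"ax":0,"ay":0,"az":0,"jaw":0.0},{"dx":-0.026,"dy":0.04,"dz":0.013,"ax":0,"ay":0,"az":0,"jaw":0.0},{"dx":-0.027,"dy":0.04,"dz":0,"ax":0,"ay":0,"az":0,"jaw":0.0},{"dx":-0.027,"dy":0.04,"dz":0,"ax":0,"ay":0,"az":0,"jaw":0.0},{"dx":-0.027,"dy":0.04,"dz":0,"ax":0,"ay":0,"az":0,"jaw":0.0},{"dx":-0.027,"dy":0.04,"dz":0,"ax":0,"ay":0,"az":0,"jaw":0.0},{"dx":-0.026,"dy":0.038,"dz":0,"ax":0,"ay":0,"az":0,"jaw":0.0},{"dx":0,"dy":0,"dz":0,"ax":0,"ay":0,"az":0,"jaw":0.0}]}}

```text
time: 21.9
tcp_pos: [0.419, 0.1922, 0.1865]
orientation: [[0.018, 0.015, -1.0], [0.001, -1.0, -0.015], [-1.0, -0.001, -0.018]]
ft_force: [0.6, -0.4, -0.7]
gripper_width: 0.0207
```

Emit:
{"method": "step_arm", "body": {"increments": [{"dx":0.009,"dy":-0.004,"dz":-0.01,"ax":0,"ay":0.2,"az":0,"jaw":0.0},{"dx":0,"dy":0,"dz":-0.03,"ax":0,"ay":0,"az":0,"jaw":0.0},{"dx":0,"dy":0,"dz":-0.03,"ax":0,"ay":0,"az":0,"jaw":0.0},{"dx":0,"dy":0,"dz":-0.02,"ax":0,"ay":0,"az":0,"jaw":0.0},{"dx":0,"dy":0,"dz":0,"ax":0,"ay":0,"az":0,"jaw":0.0}]}}

```text
time: 22.52
tcp_pos: [0.4342, 0.1832, 0.0928]
orientation: [[0.019, 0.01, -1.0], [-0.0, -1.0, -0.01], [-1.0, 0.0, -0.019]]
ft_force: [-0.1, -0.5, -0.5]
gripper_width: 0.0206
```

Emit:
{"method": "step_arm", "body": {"increments": [{"dx":-0.006,"dy":0.003,"dz":-0.01,"ax":0,"ay":0.4,"az":0,"jaw":0.0},{"dx":0,"dy":0,"dz":-0.025,"ax":0,"ay":0,"az":0,"jaw":0.0},{"dx":0,"dy":0,"dz":0,"ax":0,"ay":0,"az":0,"jaw":0.0}]}}

```text
time: 22.9
tcp_pos: [0.4307, 0.1853, 0.058]
orientation: [[0.014, 0.007, -1.0], [0.001, -1.0, -0.007], [-1.0, -0.001, -0.014]]
ft_force: [-0.5, -0.3, -0.9]
gripper_width: 0.021
```

Run:
```python
from h import *
snap('side','side8.png'); 
crop('side8.png',140,200,360,420,3,'s8.png')
```

```text
(no output)
```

View pics/s8.png

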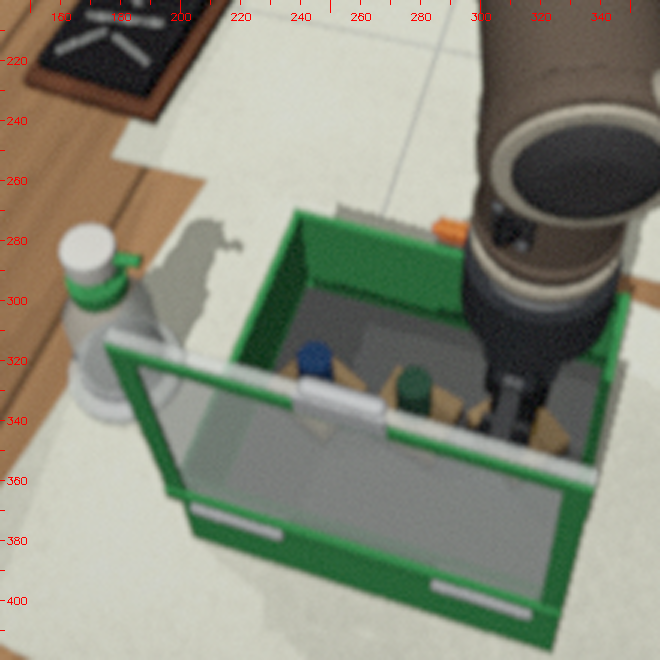

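Yellow clears green and the wall. Lowering from 0.058 to 0.043.

Emit:
{"method": "step_arm", "body": {"increments": [{"dx":-0.003,"dy":0.001,"dz":-0.008,"ax":0,"ay":0,"az":0,"jaw":0.0},{"dx":0,"dy":0,"dz":-0.006,"ax":0,"ay":0,"az":0,"jaw":0.0},{"dx":0,"dy":0,"dz":0,"ax":0,"ay":0,"az":0,"jaw":0.0}]}}

```text
time: 23.32
tcp_pos: [0.4308, 0.1877, 0.0466]
orientation: [[0.022, 0.007, -1.0], [0.003, -1.0, -0.007], [-1.0, -0.003, -0.022]]
ft_force: [0.0, -0.9, 0.2]
gripper_width: 0.0207
```

Emit:
{"method": "step_arm", "body": {"increments": [{"dx":-0.001,"dy":0,"dz":-0.003,"ax":0,"ay":0.6,"az":0,"jaw":0.0},{"dx":0,"dy":0,"dz":-0.002,"ax":0,"ay":0.2,"az":0,"jaw":0.0},{"dx":0,"dy":0,"dz":0,"ax":0,"ay":0,"az":0,"jaw":0.0}]}}

```text
time: 23.7
tcp_pos: [0.4302, 0.188, 0.0422]
orientation: [[0.007, 0.007, -1.0], [0.003, -1.0, -0.007], [-1.0, -0.003, -0.007]]
ft_force: [-0.2, -0.1, -0.4]
gripper_width: 0.0212
```

Emit:
{"method": "step_arm", "body": {"increments": [{"dx":0,"dy":0,"dz":-0.001,"ax":0,"ay":0,"az":0,"jaw":0.0},{"dx":0,"dy":0,"dz":0,"ax":0,"ay":0,"az":0,"jaw":0.04},{"dx":0,"dy":0,"dz":0,"ax":0,"ay":0,"az":0,"jaw":0.04},{"dx":0,"dy":0,"dz":0.03,"ax":0,"ay":0,"az":0,"jaw":0.04},{"dx":0,"dy":0,"dz":0.05,"ax":0,"ay":0,"az":0,"jaw":0.0},{"dx":0,"dy":0,"dz":0.06,"ax":0,"ay":0,"az":0,"jaw":0.0},{"dx":0.02,"dy":-0.05,"dz":0.03,"ax":0,"ay":0,"az":0,"jaw":0.0},{"dx":0.02,"dy":-0.05,"dz":0,"ax":0,"ay":0,"az":0,"jaw":0.0},{"dx":0.02,"dy":-0.05,"dz":0,"ax":0,"ay":0,"az":0,"jaw":0.0},{"dx":0,"dy":0,"dz":0,"ax":0,"ay":0,"az":0,"jaw":0.0}]}}

```text
time: 24.95
tcp_pos: [0.493, 0.0341, 0.2189]
orientation: [[0.015, 0.011, -1.0], [0.002, -1.0, -0.011], [-1.0, -0.002, -0.015]]
ft_force: [-0.6, 1.5, -0.7]
gripper_width: -0.0003
```

Run:
```python
from h import *
snap('side','side9.png'); snap('top','top9.png')
crop('side9.png',140,200,360,420,3,'s9.png')
```

```text
(no output)
```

View pics/s9.png

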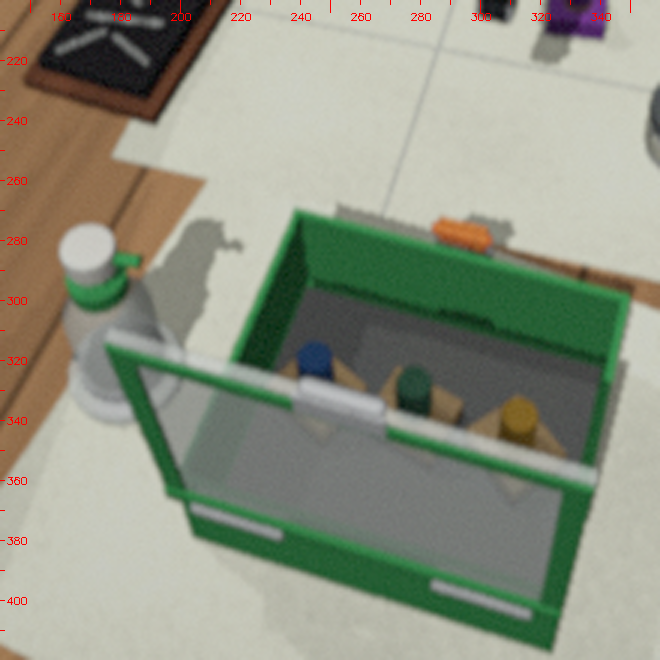

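View pics/top9.png

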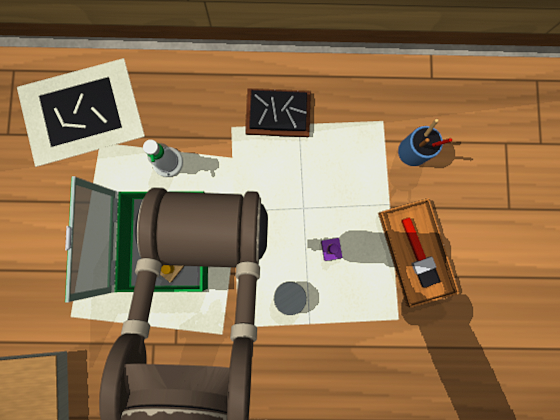

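All three stamps stand upright in the case. With the jaws shut, I'm moving over the cap.

Emit:
{"method": "step_arm", "body": {"increments": [{"dx":0.036,"dy":0.035,"dz":0,"ax":0,"ay":0.5,"az":0,"jaw":0.0},{"dx":0.036,"dy":0.035,"dz":0,"ax":0,"ay":0,"az":0,"jaw":0.0},{"dx":0.036,"dy":0.035,"dz":0,"ax":0,"ay":0,"az":0,"jaw":0.0},{"dx":0.036,"dy":0.035,"dz":0,"ax":0,"ay":0,"az":0,"jaw":0.0},{"dx":0.034,"dy":0.033,"dz":0,"ax":0,"ay":0,"az":0,"jaw":0.0},{"dx":0,"dy":0,"dz":-0.01,"ax":0,"ay":0,"az":0,"jaw":0.0},{"dx":0,"dy":0,"dz":0,"ax":0,"ay":0,"az":0,"jaw":0.0}]}}

```text
time: 25.92
tcp_pos: [0.6632, 0.227, 0.201]
orientation: [[-0.01, 0.026, -1.0], [0.004, -1.0, -0.026], [-1.0, -0.004, 0.01]]
ft_force: [-0.1, 0.1, 0.1]
gripper_width: -0.0
```

Emit:
{"method": "step_arm", "body": {"increments": [{"dx":0.01,"dy":-0.018,"dz":-0.01,"ax":-0.2,"ay":-0.5,"az":0,"jaw":0.0},{"dx":0,"dy":0,"dz":-0.01,"ax":0,"ay":0,"az":0,"jaw":0.0},{"dx":0,"dy":0,"dz":0,"ax":0,"ay":0,"az":0,"jaw":0.0}]}}

```text
time: 26.3
tcp_pos: [0.6713, 0.206, 0.1794]
orientation: [[-0.003, 0.025, -1.0], [-0.001, -1.0, -0.025], [-1.0, 0.001, 0.003]]
ft_force: [-0.6, 0.6, -0.1]
gripper_width: -0.0
```

Run:
```python
from h import *
snap('side','side10.png'); 
crop('side10.png',100,200,320,420,3,'s10.png')
```

```text
(no output)
```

View pics/s10.png

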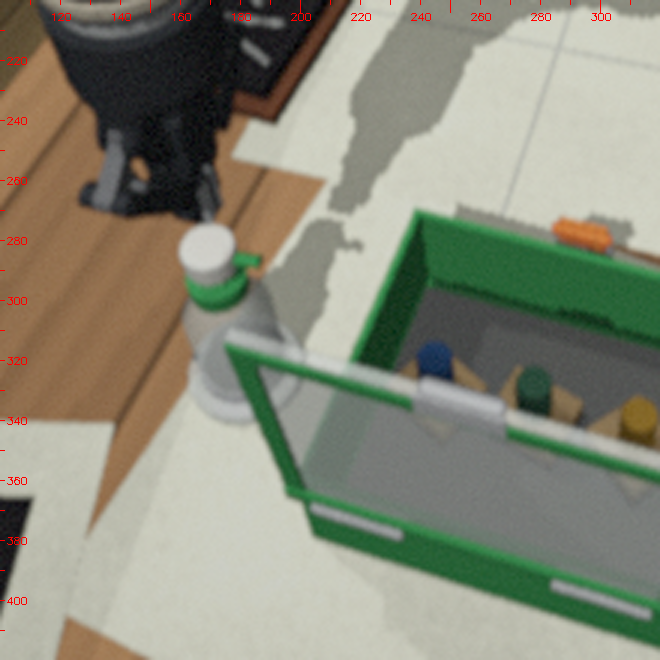

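Run:
```python
from h import *
s=load('side10.png');t=load('top0.png')
for p in[(.671,.206,.171),(.671,.206,.179),(.671,.206,.19),(.671,.206,.23),(.671,.206,.143),(.673,.2088,.143)]:print(p,proj(s,p))
```

```text
(0.671, 0.206, 0.171) [166.90692161 270.44522848]
(0.671, 0.206, 0.179) [165.97535451 267.56927198]
(0.671, 0.206, 0.19) [164.66817902 263.53372818]
(0.671, 0.206, 0.23) [159.64132343 248.01469791]
(0.671, 0.206, 0.143) [170.0468214  280.13880315]
(0.673, 0.2088, 0.143) [168.13864334 281.19411278]
```

Emit:
{"method": "step_arm", "body": {"increments": [{"dx":0.001,"dy":0.002,"dz":-0.018,"ax":0,"ay":0,"az":0,"jaw":0.0},{"dx":0,"dy":0,"dz":-0.006,"ax":0,"ay":0,"az":0,"jaw":0.0},{"dx":0,"dy":0,"dz":0,"ax":0,"ay":0,"az":0,"jaw":0.0}]}}

```text
time: 26.72
tcp_pos: [0.673, 0.2077, 0.1549]
orientation: [[-0.002, 0.025, -1.0], [-0.001, -1.0, -0.025], [-1.0, 0.001, 0.002]]
ft_force: [-0.5, 1.3, -0.1]
gripper_width: 0.0002
```

Emit:
{"method": "step_arm", "body": {"increments": [{"dx":0,"dy":0,"dz":-0.006,"ax":0,"ay":0,"az":0,"jaw":0.0},{"dx":0,"dy":0,"dz":-0.005,"ax":0,"ay":0,"az":0,"jaw":0.0},{"dx":0,"dy":0,"dz":0,"ax":0,"ay":0,"az":0,"jaw":0.0}]}}

```text
time: 27.1
tcp_pos: [0.6737, 0.208, 0.1456]
orientation: [[-0.0, 0.025, -1.0], [-0.001, -1.0, -0.025], [-1.0, 0.001, 0.0]]
ft_force: [-1.9, -0.7, 4.2]
gripper_width: -0.0
```

Touching the cap at 4 N. Pressing the rest of the way.

Emit:
{"method": "step_arm", "body": {"increments": [{"dx":0,"dy":0,"dz":-0.003,"ax":0,"ay":0,"az":0,"jaw":0.0},{"dx":0,"dy":0,"dz":-0.003,"ax":0,"ay":0,"az":0,"jaw":0.0},{"dx":0,"dy":0,"dz":-0.001,"ax":0,"ay":0,"az":0,"jaw":0.0}]}}

```text
time: 27.48
tcp_pos: [0.6737, 0.2081, 0.1436]
orientation: [[-0.0, 0.025, -1.0], [-0.001, -1.0, -0.025], [-1.0, 0.001, 0.0]]
ft_force: [-3.2, -1.1, 6.3]
gripper_width: 0.0002
```

Emit:
{"method": "step_arm", "body": {"increments": [{"dx":0,"dy":0,"dz":-0.006,"ax":0,"ay":0,"az":0,"jaw":0.0},{"dx":0,"dy":0,"dz":-0.006,"ax":0,"ay":0,"az":0,"jaw":0.0}]}}

```text
time: 27.72
tcp_pos: [0.6741, 0.2082, 0.1428]
orientation: [[-0.0, 0.026, -1.0], [-0.002, -1.0, -0.026], [-1.0, 0.002, 0.001]]
ft_force: [-11.3, -3.0, 24.4]
gripper_width: -0.0001
```

It bottomed out at 24 N, well over the 7 N needed. Raising.

Emit:
{"method": "step_arm", "body": {"increments": [{"dx":0,"dy":0,"dz":0.0,"ax":0,"ay":0,"az":0,"jaw":0.0},{"dx":0,"dy":0,"dz":0.03,"ax":0,"ay":0,"az":0,"jaw":0.0},{"dx":0,"dy":0,"dz":0.05,"ax":0,"ay":0,"az":0,"jaw":0.0},{"dx":0,"dy":0,"dz":0.0,"ax":0,"ay":0,"az":0,"jaw":0.0}]}}

```text
time: 28.22
tcp_pos: [0.6744, 0.2085, 0.228]
orientation: [[0.002, 0.026, -1.0], [-0.001, -1.0, -0.026], [-1.0, 0.001, -0.002]]
ft_force: [1.3, -0.0, 0.1]
gripper_width: 0.0003
```

Run:
```python
from h import *
snap('side','side11.png'); snap('top','top11.png')
crop('side11.png',140,230,360,420,3,'s11.png')
print(arm.sense()['joints'])
```

```text
[ 2.38776323e-01  4.74541303e-01  1.43966680e+00 -1.44010612e-03
  1.23609273e+00  1.78400805e+00]
```

View pics/s11.png

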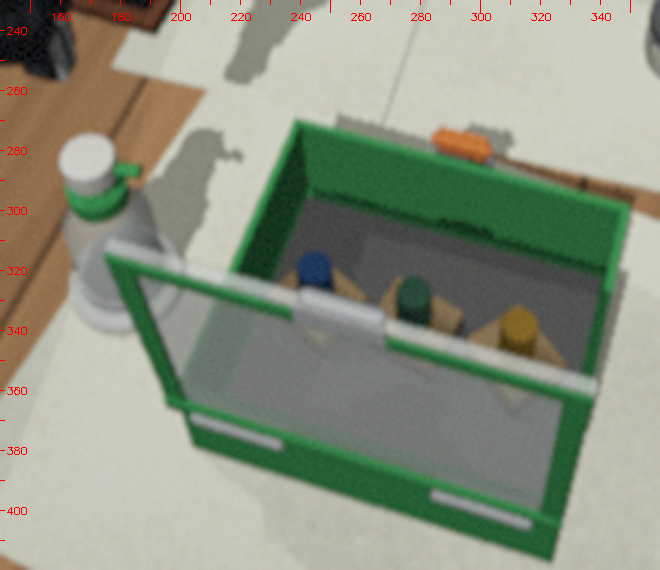

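View pics/top11.png

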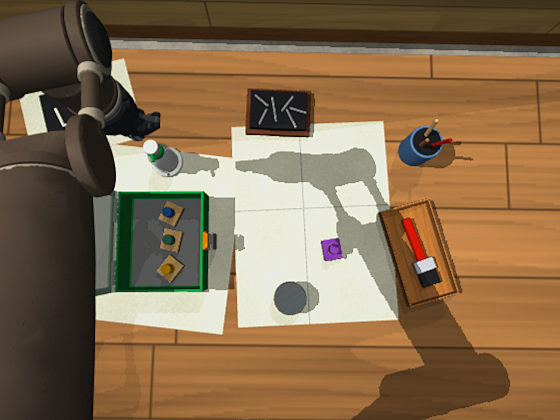

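The cap is back up. Now moving behind the lid to push it towards -y.

Emit:
{"method": "step_arm", "body": {"increments": [{"dx":0,"dy":0.01,"dz":0.05,"ax":0,"ay":0,"az":0,"jaw":0.0},{"dx":-0.01,"dy":0.03,"dz":0.04,"ax":0,"ay":0,"az":0,"jaw":0.0},{"dx":-0.036,"dy":0.03,"dz":0,"ax":0,"ay":0,"az":0,"jaw":0.0},{"dx":-0.036,"dy":0.03,"dz":0,"ax":0,"ay":0,"az":0,"jaw":0.0},{"dx":-0.036,"dy":0.03,"dz":0,"ax":0,"ay":0,"az":0,"jaw":0.0},{"dx":-0.036,"dy":0.02,"dz":0,"ax":0,"ay":0,"az":0,"jaw":0.0},{"dx":-0.03,"dy":0.01,"dz":0,"ax":0,"ay":0,"az":0,"jaw":0.0},{"dx":0,"dy":0,"dz":0,"ax":0,"ay":0,"az":0,"jaw":0.0}]}}

```text
time: 29.32
tcp_pos: [0.473, 0.3677, 0.292]
orientation: [[-0.039, 0.024, -0.999], [-0.015, -1.0, -0.024], [-0.999, 0.014, 0.039]]
ft_force: [0.6, -0.7, 1.1]
gripper_width: -0.0003
```

Emit:
{"method": "step_arm", "body": {"increments": [{"dx":0.012,"dy":-0.005,"dz":0,"ax":0.9,"ay":-2.2,"az":0,"jaw":0.0},{"dx":0,"dy":0,"dz":-0.025,"ax":0,"ay":0,"az":0,"jaw":0.0},{"dx":0,"dy":0,"dz":-0.02,"ax":0,"ay":0,"az":0,"jaw":0.0},{"dx":0,"dy":0,"dz":0,"ax":0,"ay":0,"az":0,"jaw":0.0}]}}

```text
time: 29.82
tcp_pos: [0.4859, 0.3598, 0.2396]
orientation: [[-0.004, 0.023, -1.0], [-0.005, -1.0, -0.023], [-1.0, 0.005, 0.004]]
ft_force: [0.0, 0.3, 1.3]
gripper_width: 0.0001
```

Run:
```python
from h import *
snap('side','side12.png'); snap('top','top12.png')
```

```text
(no output)
```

View pics/side12.png

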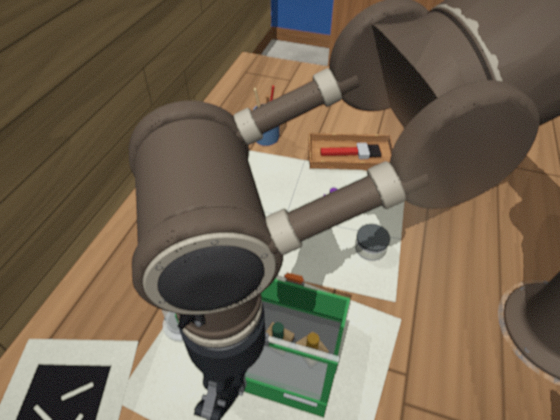

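View pics/top12.png

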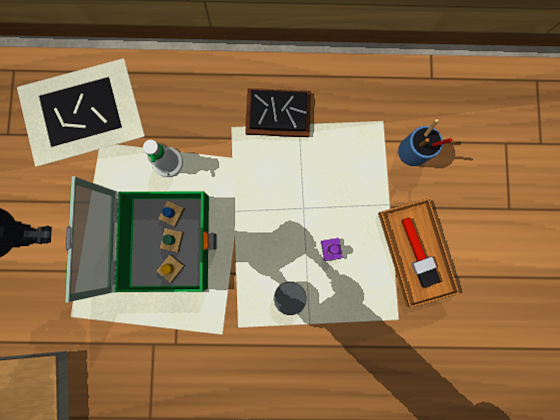

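Emit:
{"method": "step_arm", "body": {"increments": [{"dx":0,"dy":-0.02,"dz":0.0,"ax":0,"ay":0,"az":0,"jaw":0.0},{"dx":0,"dy":-0.02,"dz":0.0,"ax":0,"ay":0,"az":0,"jaw":0.0},{"dx":0,"dy":-0.02,"dz":0,"ax":0,"ay":0,"az":0,"jaw":0.0},{"dx":0,"dy":-0.02,"dz":-0.001,"ax":0,"ay":0,"az":0,"jaw":0.0},{"dx":0,"dy":-0.02,"dz":-0.005,"ax":0,"ay":0,"az":0,"jaw":0.0}]}}

```text
time: 30.55
tcp_pos: [0.4892, 0.2555, 0.2395]
orientation: [[0.006, 0.023, -1.0], [0.001, -1.0, -0.023], [-1.0, -0.001, -0.006]]
ft_force: [0.7, 1.6, 1.2]
gripper_width: -0.0002
```

Run:
```python
from h import *
snap('side','side13.png'); snap('top','top13.png')
crop('top13.png',0,130,250,330,3,'t13.png')
```

```text
(no output)
```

View pics/t13.png

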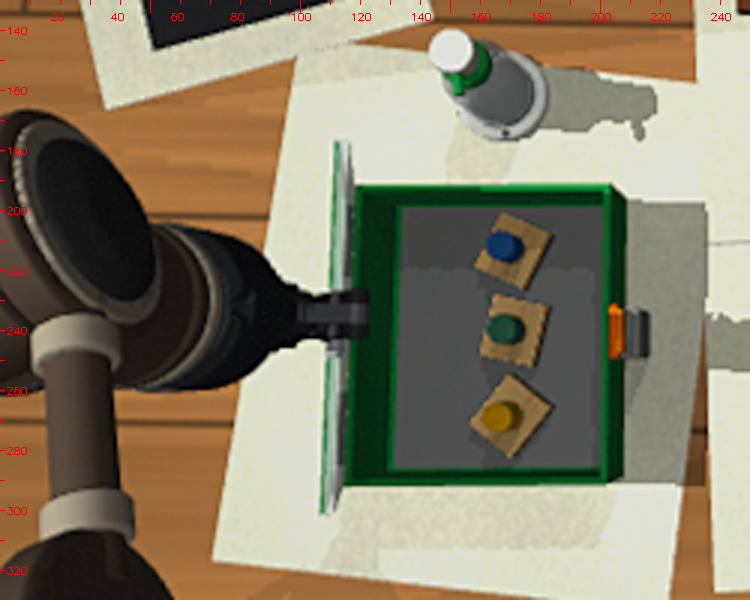

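The lid is swinging and the stamps haven't moved. Following its arc.

Emit:
{"method": "step_arm", "body": {"increments": [{"dx":0,"dy":-0.02,"dz":-0.008,"ax":0,"ay":0,"az":0,"jaw":0.0},{"dx":0,"dy":-0.02,"dz":-0.015,"ax":0,"ay":0,"az":0,"jaw":0.0},{"dx":0,"dy":-0.018,"dz":-0.018,"ax":0,"ay":0,"az":0,"jaw":0.0},{"dx":0,"dy":-0.012,"dz":-0.02,"ax":0,"ay":0,"az":0,"jaw":0.0},{"dx":0,"dy":0,"dz":0,"ax":0,"ay":0,"az":0,"jaw":0.0}]}}

```text
time: 31.28
tcp_pos: [0.4882, 0.1806, 0.1745]
orientation: [[0.004, 0.021, -1.0], [-0.0, -1.0, -0.021], [-1.0, 0.001, -0.004]]
ft_force: [-0.3, -0.2, 0.2]
gripper_width: 0.0002
```

Run:
```python
from h import *
snap('top','top14.png')
crop('top14.png',0,130,250,330,3,'t14.png')
```

```text
(no output)
```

View pics/t14.png

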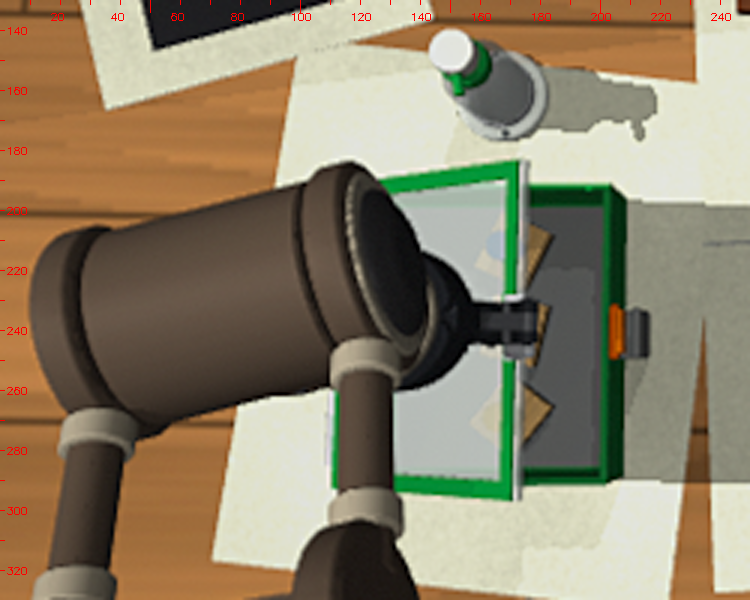

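Emit:
{"method": "step_arm", "body": {"increments": [{"dx":0,"dy":-0.012,"dz":-0.02,"ax":0,"ay":0,"az":0,"jaw":0.0},{"dx":0,"dy":-0.01,"dz":-0.02,"ax":0,"ay":0,"az":0,"jaw":0.0},{"dx":0,"dy":-0.005,"dz":-0.014,"ax":0,"ay":0,"az":0,"jaw":0.0},{"dx":0,"dy":0,"dz":0,"ax":0,"ay":0,"az":0,"jaw":0.0}]}}

```text
time: 31.82
tcp_pos: [0.4923, 0.1562, 0.1235]
orientation: [[0.013, 0.023, -1.0], [0.003, -1.0, -0.023], [-1.0, -0.003, -0.013]]
ft_force: [-0.8, 0.3, 0.4]
gripper_width: -0.0002
```

Run:
```python
from h import *
snap('top','top15.png');snap('side','side15.png')
crop('top15.png',0,130,250,330,3,'t15.png')
```

```text
(no output)
```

View pics/t15.png

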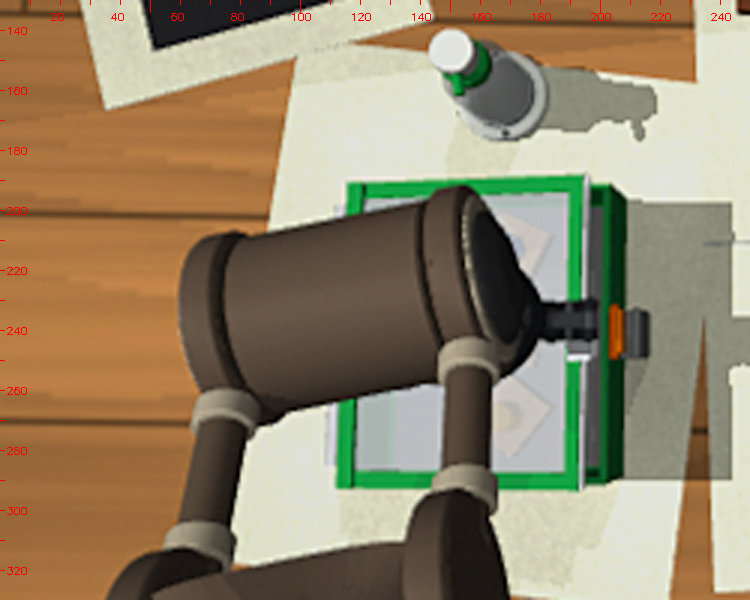

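View pics/side15.png

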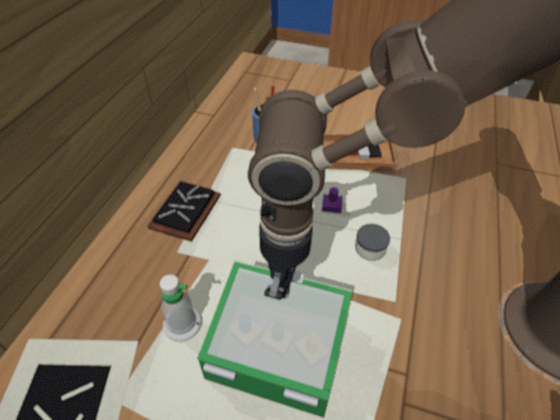

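Emit:
{"method": "step_arm", "body": {"increments": [{"dx":-0.002,"dy":-0.008,"dz":-0.01,"ax":0,"ay":0.5,"az":0,"jaw":0.0},{"dx":0,"dy":-0.006,"dz":-0.01,"ax":0,"ay":0,"az":0,"jaw":0.0},{"dx":0,"dy":0,"dz":0,"ax":0,"ay":0,"az":0,"jaw":0.0}]}}

```text
time: 32.3
tcp_pos: [0.4926, 0.1427, 0.1051]
orientation: [[0.009, 0.024, -1.0], [0.005, -1.0, -0.024], [-1.0, -0.005, -0.009]]
ft_force: [-0.5, -0.4, 0.3]
gripper_width: -0.0
```

Emit:
{"method": "step_arm", "body": {"increments": [{"dx":0,"dy":-0.002,"dz":-0.005,"ax":0,"ay":0,"az":0,"jaw":0.0},{"dx":0,"dy":0,"dz":-0.004,"ax":0,"ay":0,"az":0,"jaw":0.0}]}}

```text
time: 32.55
tcp_pos: [0.4934, 0.142, 0.0987]
orientation: [[0.009, 0.022, -1.0], [0.008, -1.0, -0.022], [-1.0, -0.008, -0.01]]
ft_force: [-2.5, -2.4, 4.1]
gripper_width: 0.0002
```

Emit:
{"method": "step_arm", "body": {"increments": [{"dx":0,"dy":0,"dz":-0.005,"ax":0,"ay":0,"az":0,"jaw":0.0},{"dx":0,"dy":0,"dz":-0.006,"ax":0,"ay":0,"az":0,"jaw":0.0}]}}

```text
time: 32.8
tcp_pos: [0.4942, 0.1421, 0.0929]
orientation: [[0.007, 0.022, -1.0], [0.007, -1.0, -0.022], [-1.0, -0.007, -0.007]]
ft_force: [-20.7, -4.3, 59.8]
gripper_width: -0.0002
```

Emit:
{"method": "step_arm", "body": {"increments": [{"dx":0,"dy":0,"dz":0.005,"ax":0,"ay":0,"az":0,"jaw":0.0},{"dx":0,"dy":0,"dz":0.03,"ax":0,"ay":0,"az":0,"jaw":0.0},{"dx":0,"dy":0,"dz":0.05,"ax":0,"ay":0,"az":0,"jaw":0.0},{"dx":0,"dy":-0.04,"dz":0.04,"ax":0,"ay":0,"az":0,"jaw":0.0},{"dx":0,"dy":-0.05,"dz":0,"ax":0,"ay":0,"az":0,"jaw":0.0},{"dx":0,"dy":-0.05,"dz":0,"ax":0,"ay":0,"az":0,"jaw":0.0},{"dx":0,"dy":-0.05,"dz":0,"ax":0,"ay":0,"az":0,"jaw":0.0},{"dx":0,"dy":-0.05,"dz":0,"ax":0,"ay":0,"az":0,"jaw":0.0},{"dx":0,"dy":0,"dz":0,"ax":0,"ay":0,"az":0,"jaw":0.0}]}}

```text
time: 33.92
tcp_pos: [0.4968, -0.1048, 0.2233]
orientation: [[0.019, 0.025, -1.0], [0.006, -1.0, -0.025], [-1.0, -0.006, -0.019]]
ft_force: [-0.1, 0.2, -0.3]
gripper_width: -0.0001
```

Run:
```python
from h import *
snap('top','top16.png');snap('side','side16.png')
crop('top16.png',60,130,260,310,3,'t16.png')
crop('side16.png',140,250,380,420,3,'s16.png')
```

```text
(no output)
```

View pics/t16.png

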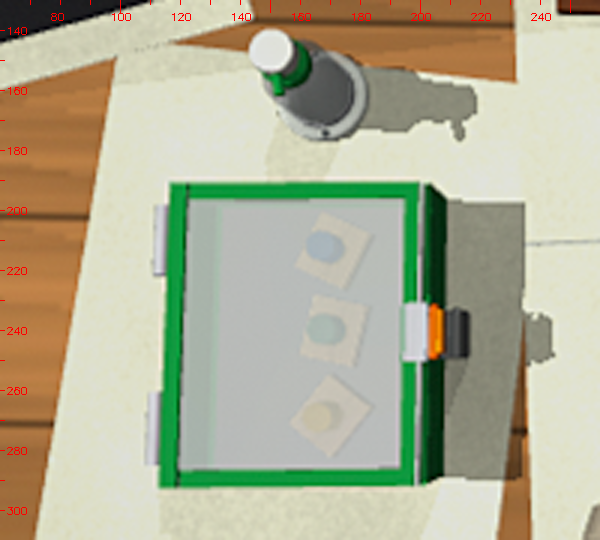

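View pics/s16.png

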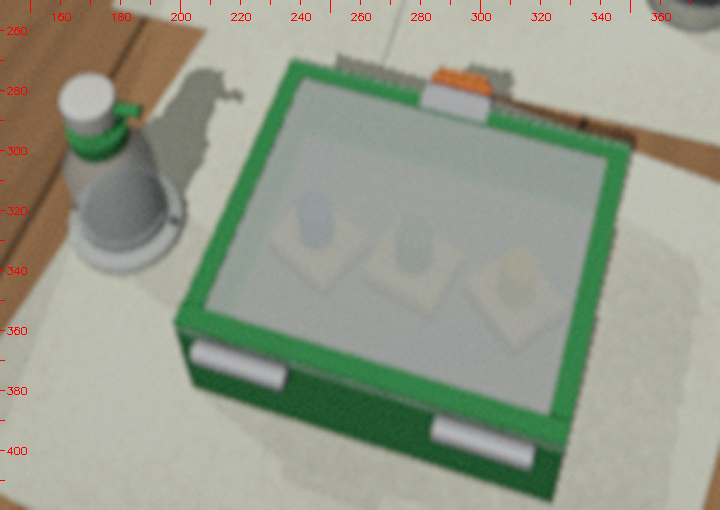

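View pics/top16.png

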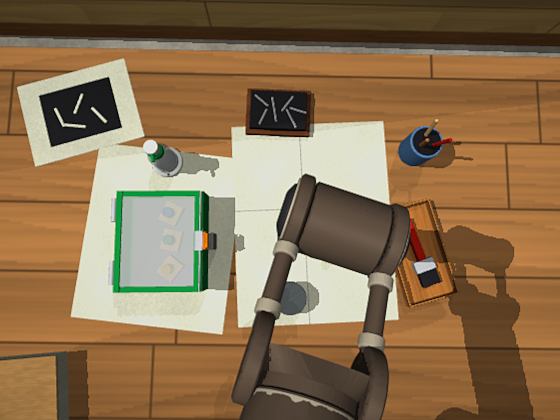

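Run:
```python
from h import *
crop('side16.png',225,255,365,315,5,'s16a.png')
crop('top16.png',180,180,220,300,5,'t16a.png')
s=load('side16.png');t=load('top16.png')
c=np.array([.487,.199]);a=np.radians(1.7);R=np.array([[np.cos(a),-np.sin(a)],[np.sin(a),np.cos(a)]])
for th in(0,.02,.075):
  for x in(-.105,.105):
    r=.176;y=.09-r*np.cos(th)+.008*-np.sin(th)*-1;z=.08+r*np.sin(th)+.008*np.cos(th)
    p=np.r_[c+R@[x,y],z];print(th,x,'side',proj(s,p),'top',proj(t,p))
```

```text
0 -0.105 side [349.84163467 297.35662364] top [199.14527396 291.44057925]
0 0.105 side [236.19731876 268.24262602] top [199.73380784 189.83798411]
0.02 -0.105 side [350.07491083 296.38823805] top [198.75373194 291.60007862]
0.02 0.105 side [236.03042754 267.22581124] top [199.35561116 189.58659851]
0.075 -0.105 side [350.68625416 293.87499563] top [197.48224008 292.04730326]
0.075 0.105 side [235.49645307 264.56150704] top [198.12688623 188.88925228]
```

View pics/s16a.png

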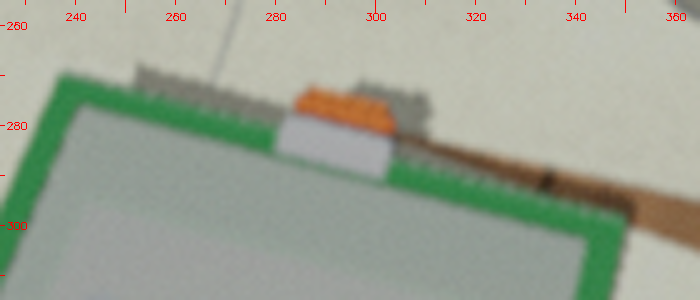

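View pics/t16a.png

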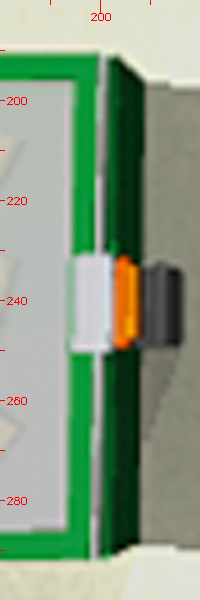

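The lid corners at (238,270) and (351,298) match the shut prediction; at the catch stop they would sit about 4 px higher. Last check is the brush.

Emit:
{"method": "step_arm", "body": {"increments": [{"dx":-0.03,"dy":0,"dz":0.04,"ax":0,"ay":0,"az":0,"jaw":0.0},{"dx":-0.03,"dy":0.03,"dz":0.04,"ax":0,"ay":0,"az":0,"jaw":0.0},{"dx":-0.03,"dy":0.04,"dz":0.02,"ax":0,"ay":0,"az":0,"jaw":0.0},{"dx":0,"dy":0,"dz":0,"ax":0,"ay":0,"az":0,"jaw":0.0},{"dx":0,"dy":0,"dz":0,"ax":0,"ay":0,"az":0,"jaw":0.0}]}}

```text
time: 34.65
tcp_pos: [0.4033, -0.0238, 0.3226]
orientation: [[0.015, 0.037, -0.999], [0.013, -0.999, -0.037], [-1.0, -0.013, -0.015]]
ft_force: [-0.5, -0.6, 0.0]
gripper_width: -0.0002
```

Run:
```python
from h import *
snap('top','top17.png');snap('side','side17.png')
```

```text
(no output)
```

View pics/top17.png

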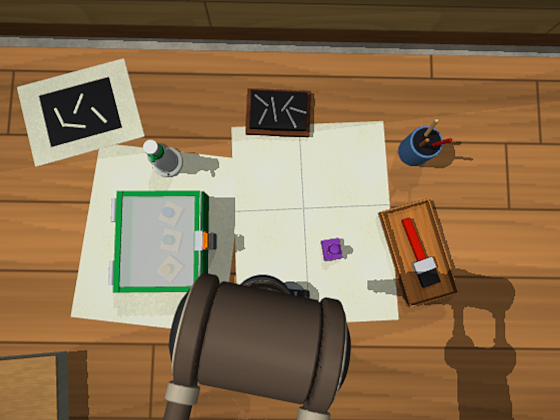

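View pics/side17.png

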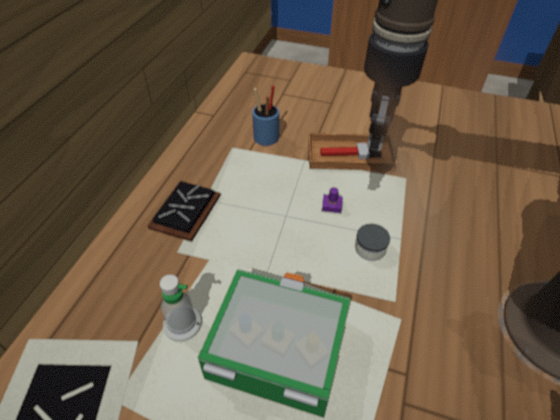

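Run:
```python
from h import *
t=load('top17.png')
crop('top17.png',370,190,480,310,5,'t17.png')
h=atz(t,407,219,.022)[:2];b=atz(t,430,286,.022)[:2]
o=h+(b-h)*78/158; d=o-[.4712,-.3654]; a=np.radians(19.3); R=np.array([[np.cos(a),np.sin(a)],[-np.sin(a),np.cos(a)]])
print(np.linalg.norm(b-h),o,R@d)
```

```text
0.1557077923396975 [ 0.47208268 -0.36505897] [9.45791194e-04 3.01284372e-05]
```

View pics/t17.png

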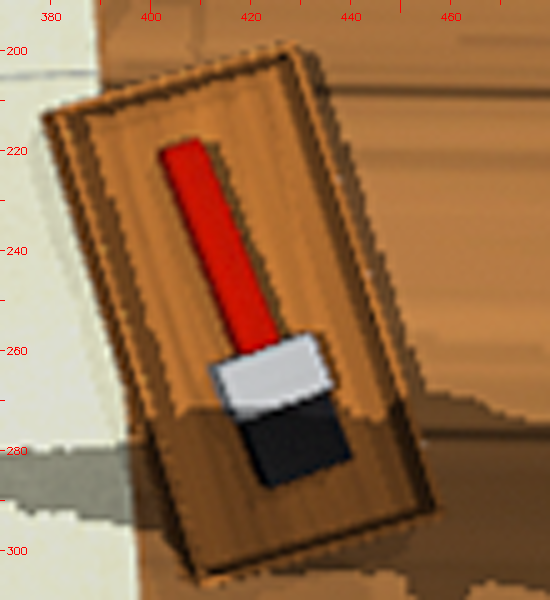

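The brush is within 1 mm of the tray's centre. Handing in.

```bash
python3 -c "
from cell import arm
print(arm.sense()['ft_force']); print(arm.sign_off())"
```

```text
[ 0.01799855 -0.06230297 -0.27735601]
the job is handed in; nothing more can be done
None
```

The bench is cleared and the job was handed in at about 35 s of the 210 s allowed. No verdict was reported.

- **Brush:** it lies flat in the tray, about 1 mm from the centre.
- **Stamps:** three were present (blue, green, yellow), and all stand upright in the green case, seen through the lid. The purple lookalike was left alone.
- **Cap:** I pressed it until it bottomed at about 24 N, and the picture afterwards showed it back up.
- **Lid:** I swung it down and pressed it past the catch. Its front corners sit within 1–2 px of where they should be when shut, and the fingertip height at the press also fits shut. The press reached about 60 N at the fingertips, far above the roughly 12 N needed but under the 120 N wrist limit.
- **Bystanders:** the plate and pot look unmoved in the last pictures. The tin does too in the side view; the arm covers it in the last top view.

The gripper was clear of everything at the end, with the force reading near zero. No check failed, and I saw nothing get knocked aside.

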